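# Reload sample pots into the sealing rack in reverse order

## Task

The four sample pots in the filling rack stand in the order they were filled, the first next to that rack's handle. Move them one by one into the empty steel sealing rack in reverse order, so that the last filled stands next to the sealing rack's handle and the first filled at its far end, each pot standing flat in its own bay. Keep the pots upright and set them down rather than dropping them.

Things in the scene. Friction and masses are not known exactly. Their poses are not given: they have to be found in the camera images.
- bottle: bare aluminium bottle, round, 40 mm in diameter, straight up to 60 mm, then a shoulder and a black cap 25 mm in diameter; 84 mm high in all, about 160 g. Origin at the centre of its underside, z up. Starts upright in its bay of the filling rack; its side can be gripped 44 mm above the underside.
- tub: white plastic square tub with a lid, 44 x 44 mm, 46 x 46 mm at the lid (the top 8 mm), 64 mm high, about 140 g; x and y along its sides, within 0.12 rad of the rack's. Origin at the centre of its underside, z up. Starts upright in its bay of the filling rack; its side can be gripped 44 mm above the underside.
- jar: white ceramic round jar, 48 mm in diameter up to 56 mm, with a flat steel lid 45 mm in diameter; 70 mm high in all, about 220 g. Origin at the centre of its underside, z up. Starts upright in its bay of the filling rack; its side can be gripped 44 mm above the underside.
- canister: steel round canister, 46 mm in diameter, 62 mm high, with a black ball knob 16 mm in diameter on its lid; 78 mm high in all, about 200 g. Origin at the centre of its underside, z up. Starts upright in its bay of the filling rack; its side can be gripped 44 mm above the underside.
- bay_bottle: the square bay of the filling rack in which the bottle stands at the start; the four bays look alike. Fixed, grey plastic, 70 x 70 mm outside, 64 mm inside, 14 mm high, floor 3 mm thick. Origin at the centre of its underside, x and y parallel to the rack's
- bay_tub: the square bay of the filling rack in which the tub stands at the start; the four bays look alike. Fixed, grey plastic, 70 x 70 mm outside, 64 mm inside, 14 mm high, floor 3 mm thick. Origin at the centre of its underside, x and y parallel to the rack's
- bay_jar: the square bay of the filling rack in which the jar stands at the start; the four bays look alike. Fixed, grey plastic, 70 x 70 mm outside, 64 mm inside, 14 mm high, floor 3 mm thick. Origin at the centre of its underside, x and y parallel to the rack's
- bay_canister: the square bay of the filling rack in which the canister stands at the start; the four bays look alike. Fixed, grey plastic, 70 x 70 mm outside, 64 mm inside, 14 mm high, floor 3 mm thick. Origin at the centre of its underside, x and y parallel to the rack's
- fill_rack: filling rack, full at the start, fixed: grey base strip 78 (x) x 316 mm (y), 3 mm thick, with four bays in a row; black loop handle 42 mm high at the +y end (y = 160 mm). Pots stand with their underside 6 mm above the rack's underside. Bay centres at x = 0, y = 105 (next to the handle), 35, -35, -105 mm. Origin on the underside, mid-row; z up.
- seal_rack: sealing rack, empty, fixed, steel, 78 (x) x 316 mm (y), with four bays in a row, 64 x 64 mm inside, floor 4 mm and wall tops 16 mm above its underside, walls 6 mm thick; black loop handle 42 mm high at the +y end (y = 160 mm). Bay centres at x = 0, y = 105 (next to the handle), 35, -35, -105 mm. Origin on the underside, mid-row; z up.
Mind the look-alikes: they are no part of the job. Leave any red look-alike of the tub alone.

How it is judged:
By the outcome, as a careful person would: the job done as asked, in the order asked, and still so for the second after the job is handed in, with the robot touching nothing.
It also fails if it takes over 112 s, if anything falls off the work surface, if the arm or the gripper's body presses on something with over 40 N, if the wrist force passes 120 N, or if a joint passes its speed limit or range.

## Robot

A 6-joint arm with a two-finger parallel gripper is mounted at the origin on the work surface. World frame = base frame: x ahead of the robot, y to its left, z up, the work surface at z = 0. Lengths are in mm, angles in rad, forces in N, time in s.
With the tool pointing down it reaches from about 350 to 875 mm from the base axis. Payload 4.2 kg.
Tool frame: the origin (TCP) lies between the finger pads; the fingertips stand 25 mm ahead of it and the grasp point (between the pads) lies 6 mm ahead of it; z points along the fingers, y is the line along which they close (so a half turn about z gives the same grasp; the last joint's range is limited). The gripper opens to 85 mm and grips with 20 to 120 N. Pads are 22 mm wide; open, the fingers measure 114 mm over their backs; the gripper's body (76 mm by 85 mm) begins 54 mm behind the grasp point. The pads swing forward as they close: fully open they stand 13 mm farther back than shut.
Start: joints at [-1.007, 0.385, 0.008, 0, -1.194, -0.259], TCP at [187.58, -596.165, 227.912] pointing down, gripper open.
Joint ranges: [-3.14, 3.14], [-1.21, 2.06], [-1.07, 1.41], [-3.16, 2.05], [-2.99, -0.16], [-3.1, 3.1]. Speed limits (rad/s): [2.79, 2.79, 3.14, 3.14, 3.14, 3.14].

## Interface

Orientations are given as a unit quaternion [x, y, z, w].
In Python, from bench import read_state, imaging, workorder, nets gives the robot as it stands.
- The arm moves only by the tool apply_moves, never from a script. Its argument "rows" is a list of rows, each an object with "hand": the opening, from -1 (shut) to 1 (fully open); "delta_pos": the shift along the tool's x, y, z in mm, a list of three; "yaw": the turn about the tool's z in rad. A call has 1 to 12 rows; each row is the pose to reach, as a shift and turn from the pose commanded when the call began, along the tool's axes at that moment; what a row does not reach only later rows make up. A row lasts 1/12 s, in which the tool goes at most 41.7 mm and 7.16 degrees, less where a joint would pass 70% of its speed; a pose out of reach is approached as far as the arm can. A call with a gripper value outside its range is refused whole. The fingers move at their own pace and stop on an object; the grip force is fixed at half the most. Time passes only in rows, so rows that repeat a pose let the fingers close. It gives the time, the measured TCP pose, the force, the opening and the grip force at its end, in the units of the state.
- read_state(): the state, without advancing time (a new reading comes with each control period).
- imaging.get_image(name): name is "scene" or "top"; returns a dict with "pixels" (384x512x3 uint8, red, green, blue), "fx", "fy", "cx", "cy" (pixels), "dist" ([k1, k2, p1, p2, k3] as OpenCV has them; the pictures are not rectified), "xyz" and "rotation" of the camera in the world. Camera axes: x right, y down, z forward; pixel columns grow to the right and rows downward; lengths in mm; the calibration is good to about 2 mm. A picture is of the moment at which its call begins. There is no depth.
- workorder.job_done(): hands the job in; it is judged then, once.
Trained networks look in the newest picture that a camera, given by its name, has taken for a name from the list of things; names that differ only in an ending like _2 or _b are one class to them, and where a whole thing is asked for, a point or a joint stands for the part that bears it (a point fixed in the world has none). Each returns a list of dicts, best first, with "score" (0 to 1); they miss things now and then, are a little off and sometimes report something else, mostly with a low value. They report only what shows in the picture. A call takes as long as a camera call. They do not tell look-alikes from the thing itself.
- nets.find_in(camera, query): "location" ([row, column] in pixels, amid what is visible of it).
- nets.pinpoint(camera, query): "location" ([row, column] in pixels: a listed point, or the origin of a listed thing).
The state is a dict: "clock": time; "joints": joint angles; "joint_vel": joint speeds; "joint_efforts": joint torques, N m; "position": TCP position; "ee_rot": TCP orientation; "contact_force": force on the tool from outside, world axes, zero at the start; "wrist_torque": the same for the moment, N m; "gripper_width": finger opening in mm; "grasp_force": force on a finger pad.
Only numpy, scipy, OpenCV 4.12 (cv2) and the standard library are available. Lean on these libraries where they do the work, as an engineer would, in place of code of your own. Each camera call takes 0.05 s, during which the arm holds its last target. There are 200 camera calls.

## Working session

There is one attempt and no reset: what is moved stays moved. The work goes in short steps, Python scripts to look and compute and a tool call to move; the robot and the scene stay as the last step left them, time stands still between calls to the robot, and variables do not carry over. Pictures are saved under pics/ and viewed, at most 14 in all, crops included, and the job is handed in when it is done.

Besides the shell and the picture viewer there is one more tool, called after "Emit:" by a JSON object that holds its "fn" and its "kwargs", one argument or row to a line. apply_moves: Moves the arm, as the interface text tells. Its arguments: {"type":"object","properties":{"rows":{"type":"array"}},"required":["rows"]}

```bash
mkdir -p pics; ls; cat > h.py <<'E'
import cv2, numpy as np
from bench import read_state, imaging, workorder, nets
from scipy.spatial.transform import Rotation as R
def rot(im):
    r=np.array(im["rotation"],float)
    return r if r.shape==(3,3) else R.from_quat(r).as_matrix()
def K(im): return np.array([[im["fx"],0,im["cx"]],[0,im["fy"],im["cy"]],[0,0,1]],float)
def ray(im,rc,z):
    u=cv2.undistortPoints(np.array([[[rc[1],rc[0]]]],float),K(im),np.array(im["dist"],float))[0,0]
    d=rot(im)@np.array([u[0],u[1],1]); c=np.array(im["xyz"],float)
    return c+d*(z-c[2])/d[2]
def proj(im,P):
    r=rot(im).T; t=-r@np.array(im["xyz"],float)
    return cv2.projectPoints(np.array(P,float).reshape(-1,3),cv2.Rodrigues(r)[0],t,K(im),np.array(im["dist"],float))[0][:,0]
def save(im,n): cv2.imwrite("pics/"+n,cv2.cvtColor(im["pixels"],cv2.COLOR_RGB2BGR))
E
python3 - <<'E'
from h import *
np.set_printoptions(precision=1,suppress=True)
for n in("scene","top"):
    im=imaging.get_image(n); save(im,n+"0.png"); print(n,im["xyz"],im["rotation"],im["fx"])
    for q in["bottle","tub","jar","canister","fill_rack","seal_rack"]:
        z={"fill_rack":0,"seal_rack":0}.get(q,6)
        print(q,[(round(d["score"],2),np.array(d["location"]),ray(im,d["location"],z)[:2]) for d in nets.pinpoint(n,q)[:3]])
s=read_state(); print(s["position"],s["ee_rot"],R.from_quat(s["ee_rot"]).as_matrix(),s["gripper_width"])
E
```

```text
pics
scene [1169.6  179.7  936.7] [ 0.6  0.7 -0.3 -0.2] 429.18829696320546
bottle []
tub [(0.89, array([219.5, 293. ]), array([500.6, 126.1])), (0.75, array([181.2, 288.6]), array([372. ,  88.4])), (0.67, array([192. , 316.1]), array([391.4, 171.2]))]
jar [(0.61, array([231.9, 317.9]), array([523.4, 197. ]))]
canister [(0.66, array([253. , 368.7]), array([555.4, 333.9])), (0.31, array([197.5, 170.5]), array([ 513.4, -216.4]))]
fill_rack [(0.86, array([237.4, 328.8]), array([529.3, 227.6]))]
seal_rack [(0.97, array([198.9, 172.6]), array([ 512.4, -211.5]))]
top [401.4  12.5 964.2] [ 0.7 -0.7  0.  -0. ] 434.24546471797913
bottle [(0.76, array([170.6, 131.5]), array([551.4, 273.1]))]
tub [(0.94, array([245.6, 174.8]), array([385. , 172.8])), (0.58, array([254.2, 218.4]), array([366.5,  76.9])), (0.57, array([191.2, 192.6]), array([505.2, 135.2]))]
jar [(0.58, array([181.2, 168.4]), array([527.5, 189.5])), (0.33, array([189.9, 350. ]), array([ 508.8, -216. ]))]
canister [(0.72, array([167.5, 107.1]), array([558.5, 328.8]))]
fill_rack []
seal_rack [(0.57, array([192.2, 351.1]), array([ 504.3, -219.8]))]
[ 187.6 -596.2  227.9] [-0.2  1.  -0.   0. ] [[-1.  -0.3  0. ]
 [-0.3  1.  -0. ]
 [-0.  -0.  -1. ]] 85.14327217606626
```

View pics/scene0.png

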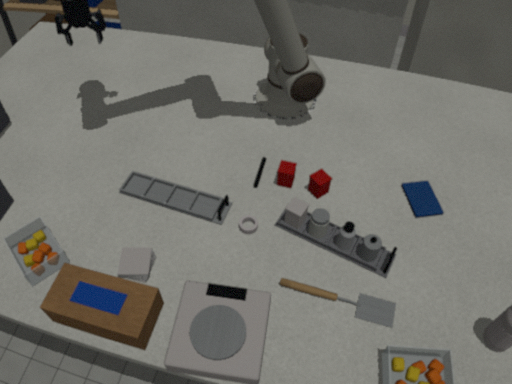

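View pics/top0.png

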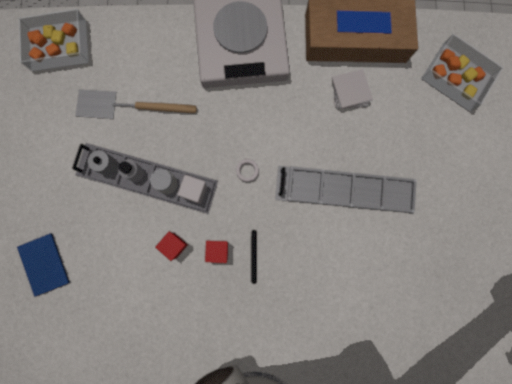

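The scene shows the fill rack with its handle at top-view pixel (82,157). From the handle come the canister (100,163), bottle (130,170), jar (165,182) and tub (192,189). The empty seal rack's handle is at (283,182), its left (+y) end. The red cubes at (171,246) and (217,251) are look-alikes.

The target order from the seal handle is therefore tub, jar, bottle, canister. Next I'll fit the rack poses.

```bash
cat > fit.py <<'E'
from h import *
from scipy.optimize import minimize
np.set_printoptions(precision=3,suppress=True)
def segs(hz):
    L=[]
    for y in(105,35,-35,-105):
        c=[(-32,y-32,hz),(32,y-32,hz),(32,y+32,hz),(-32,y+32,hz)]
        L+=[(c[i],c[(i+1)%4]) for i in range(4)]
    o=[(-39,-158,3),(39,-158,3),(39,158,3),(-39,158,3)]
    L+=[(o[i],o[(i+1)%4]) for i in range(4)]
    return L
def pts(L,p):
    t=np.linspace(0,1,25)[:,None]
    P=np.vstack([np.array(a)*(1-t)+np.array(b)*t for a,b in L])
    c,s=np.cos(p[2]),np.sin(p[2])
    return np.c_[c*P[:,0]-s*P[:,1]+p[0],s*P[:,0]+c*P[:,1]+p[1],P[:,2]]
ims={n:imaging.get_image(n) for n in("scene","top")}
G={}
for n,im in ims.items():
    g=cv2.GaussianBlur(cv2.cvtColor(im["pixels"],cv2.COLOR_RGB2GRAY).astype(np.float32),(0,0),1.0)
    G[n]=np.hypot(cv2.Sobel(g,5,1,0),cv2.Sobel(g,5,0,1))
def score(p,L,cams):
    s=0
    for n in cams:
        q=proj(ims[n],pts(L,p)).astype(np.float32)
        s+=cv2.remap(G[n],q[:,:1],q[:,1:],cv2.INTER_LINEAR).clip(0,150).mean()
    return -s
init={"fill":((530,230,-.27),14),"seal":((508,-215,-.09),16)}
for k,(p0,hz) in init.items():
    L=segs(hz)
    for cams in(("top",),("scene",),("scene","top")):
        best=min(((score((p0[0]+a,p0[1]+b,p0[2]+c),L,cams),p0[0]+a,p0[1]+b,p0[2]+c) for a in range(-20,21,4) for b in range(-24,25,4) for c in np.arange(-.12,.13,.03)))
        r=minimize(score,best[1:],args=(L,cams),method="Nelder-Mead",options=dict(initial_simplex=[np.array(best[1:])+d for d in([0,0,0],[4,0,0],[0,4,0],[0,0,.03])]))
        print(k,cams,r.x,r.fun)
    out=[]
    for n in ims:
        im=cv2.cvtColor(ims[n]["pixels"],cv2.COLOR_RGB2BGR)
        c=proj(ims[n],[[r.x[0],r.x[1],0]])[0].astype(int)
        x0,y0=c[0]-80,c[1]-60
        big=cv2.resize(im[y0:y0+120,x0:x0+160],None,fx=5,fy=5,interpolation=cv2.INTER_CUBIC)
        for q in proj(ims[n],pts(L,r.x)): cv2.circle(big,tuple(int(v) for v in ((q-[x0,y0])*5+2)),0,(0,255,0),-1)
        out.append(big[:,:])
    cv2.imwrite(f"pics/fit_{k}.png",cv2.resize(np.vstack([o[150:450] for o in out]),(800,600)))
E
python3 fit.py
```

```text
fill ('top',) [530.283 246.134  -0.276] -73.93387603759766
fill ('scene',) [548.816 236.899  -0.277] -79.65166473388672
fill ('scene', 'top') [531.178 243.822  -0.276] -141.20120239257812
seal ('top',) [ 512.991 -215.044   -0.093] -53.346153259277344
seal ('scene',) [ 504.312 -213.302   -0.105] -77.03378295898438
seal ('scene', 'top') [ 501.15  -213.446   -0.096] -127.12049865722656
```

View pics/fit_fill.png

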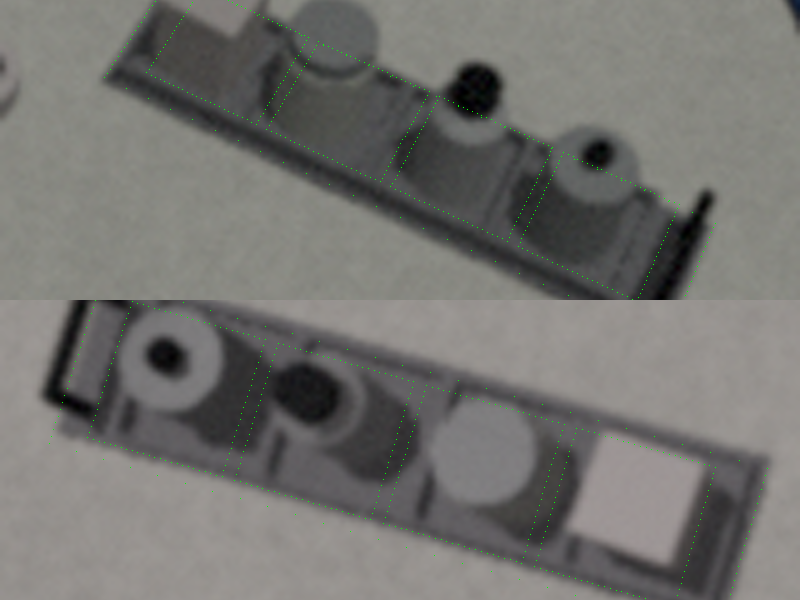

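View pics/fit_seal.png

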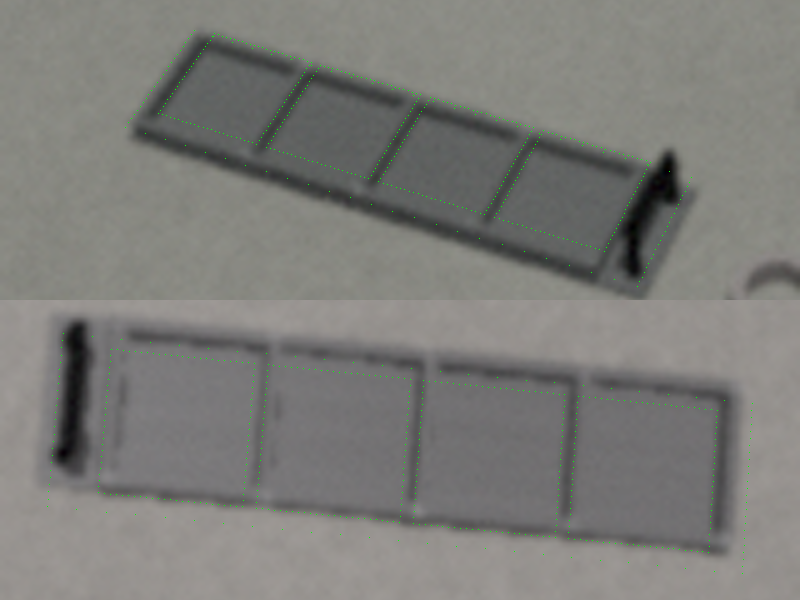

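The overlays show the far and outer ends not quite matching. I'll check the corners by ray against the known outline, 78 x 316 mm.

```bash
python3 - <<'E'
from h import *
np.set_printoptions(precision=1,suppress=True)
p={"seal":(501.15,-213.446),"fill":(531.178,243.822)}
C={("seal","scene"):[(195,35),(133,130),(645,295),(697,187)],("seal","top"):[(57,18),(42,187),(737,83),(725,250)],
("fill","top"):[(767,158),(735,310),(60,135)],("fill","scene"):[(105,80)]}
for n in("scene","top"):
    im=imaging.get_image(n); print(n,np.array(im["dist"]))
    for k in p:
        c=proj(im,[[*p[k],0]])[0].astype(int)
        w=[ray(im,(c[1]-60+30+v/5-.4,c[0]-80+u/5-.4),2)[:2] for u,v in C[(k,n)]]
        print(k,c,*w, [np.linalg.norm(w[i]-w[i-1]) for i in range(len(w))])
    for q,zt in(("bottle",90),("tub",70),("jar",76),("canister",84)):
        print(q,[(round(d["score"],2),np.array(d["location"]),ray(im,d["location"],zt/2)[:2]) for d in nets.find_in(n,q)[:3]])
im=imaging.get_image("top")
b=cv2.resize(cv2.cvtColor(im["pixels"],cv2.COLOR_RGB2BGR)[130:230,60:220],None,fx=5,fy=5,interpolation=cv2.INTER_CUBIC)
cv2.imwrite("pics/filltop.png",b)
im=imaging.get_image("scene")
b=cv2.resize(cv2.cvtColor(im["pixels"],cv2.COLOR_RGB2BGR)[180:290,260:420],None,fx=5,fy=5,interpolation=cv2.INTER_CUBIC)
cv2.imwrite("pics/fillscene.png",b)
E
```

```text
scene [-0.2  0.   0.   0.   0. ]
seal [173 195] [ 449.2 -365.7] [ 524.9 -369.9] [558.6 -54.7] [482.2 -48.1] [np.float64(319.35673092677496), np.float64(75.86160402127781), np.float64(317.04377730731073), np.float64(76.71942658674861)]
fill [334 239] [526.3  81.8] [np.float64(0.0)]
bottle [(0.73, array([245.6, 335.4]), array([579.8, 244.6])), (0.7, array([233.9, 348.4]), array([537.5, 272.1]))]
tub [(0.82, array([175.6, 286.4]), array([378.2,  81.2])), (0.81, array([183.8, 318.2]), array([385.2, 172.5])), (0.64, array([214.3, 297.1]), array([502.5, 135. ]))]
jar [(0.58, array([222.5, 316.8]), array([517.6, 189.1]))]
canister [(0.9, array([249. , 369.3]), array([567.3, 328.4])), (0.2, array([247.4, 339.1]), array([580.8, 254.5]))]
top [-0.1  0.   0.   0.   0. ]
seal [348 193] [562.4 -57.3] [486.3 -50.1] [ 534.2 -368.1] [ 458.  -359.6] [np.float64(319.9192849829908), np.float64(76.52635367457138), np.float64(321.5301869213322), np.float64(76.64636935584727)]
fill [144 179] [530.4  81.5] [462.4  95.1] [540.7 402.1] [np.float64(320.733659024696), np.float64(69.35962416812777), np.float64(316.79275558102285)]
bottle [(0.89, array([168.1, 131.9]), array([550.7, 261.8]))]
tub [(0.97, array([189., 190.]), array([506.8, 137.1])), (0.94, array([254.2, 215.4]), array([367.6,  81.3])), (0.6, array([246.7, 170.3]), array([383.1, 177.5]))]
jar [(0.92, array([182.9, 162.7]), array([519.6, 195.9]))]
canister []
```

View pics/filltop.png

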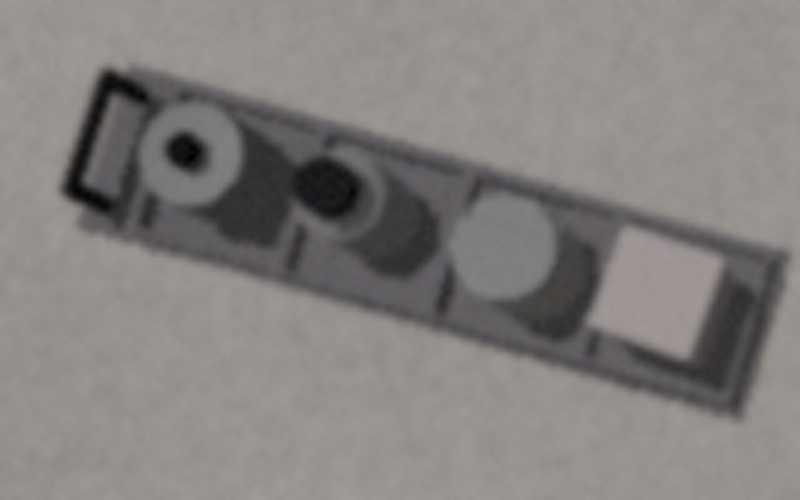

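View pics/fillscene.png

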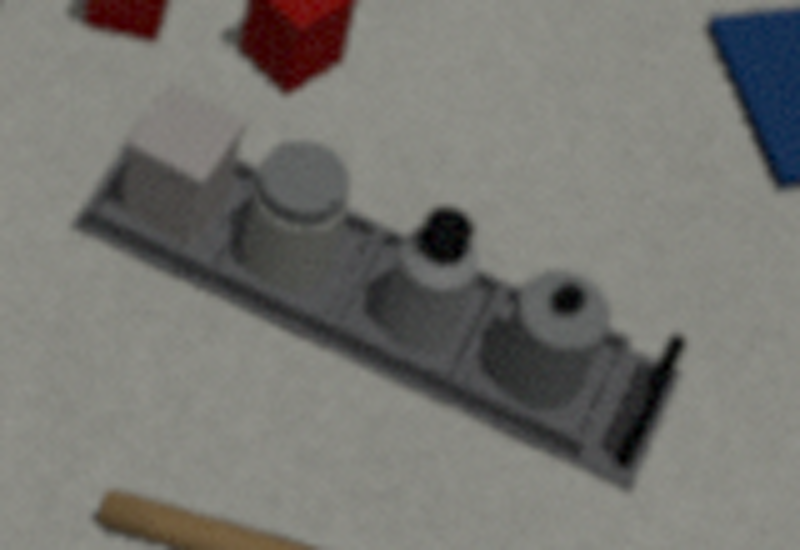

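The clear finding is that the 316 mm strip isn't centred on the bays: it extends past the row at the handle end and ends right at the far bay wall. I'll refit with the strip from y = -144 to 172, and weigh the outline and bays separately.

```bash
sed -i 's/-158,3/-144,3/g; s/,158,3/,172,3/g; s/(530,230,-.27)/(530,230,-.276)/; s/fit_{k}/fit2_{k}/' fit.py
sed -i 's/(530,230/(525,232/' fit.py; python3 fit.py
```

```text
fill ('top',) [526.633 232.508  -0.275] -82.5687484741211
fill ('scene',) [545.006 223.47   -0.279] -80.06871795654297
fill ('scene', 'top') [527.641 231.37   -0.277] -145.53619384765625
seal ('top',) [ 511.76  -222.286   -0.1  ] -53.49266052246094
seal ('scene',) [ 503.44  -222.303   -0.102] -73.7372817993164
seal ('scene', 'top') [ 500.531 -221.606   -0.097] -123.42959594726562
```

```bash
cat > ov.py <<'E'
from h import *
import sys
def draw(k,p,h,wall,out,fl):
    o=[]
    for n in("scene","top"):
        im=imaging.get_image(n); a=cv2.cvtColor(im["pixels"],cv2.COLOR_RGB2BGR)
        c=proj(im,[[p[0],p[1],0]])[0].astype(int); x0,y0=c[0]-80,c[1]-30
        big=cv2.resize(a[y0:y0+60,x0:x0+160],None,fx=5,fy=5,interpolation=cv2.INTER_CUBIC)
        big=cv2.convertScaleAbs(big,alpha=1.5)
        def poly(P,col):
            P=np.array(P,float); cs,s=np.cos(p[2]),np.sin(p[2])
            W=np.c_[cs*P[:,0]-s*P[:,1]+p[0],s*P[:,0]+cs*P[:,1]+p[1],P[:,2]]
            q=((proj(im,W)-[x0,y0]+.5)*5*16).astype(np.int32)
            cv2.polylines(big,[q],True,col,1,cv2.LINE_AA,4)
        rect=lambda a,b,c,d,z:[(a,b,z),(c,b,z),(c,d,z),(a,d,z)]
        poly(rect(-39,-144,39,172,0),(0,255,255))
        for y in(105,35,-35,-105):
            poly(rect(-32,y-32,32,y+32,h),(0,255,0)); poly(rect(-32,y-32,32,y+32,fl),(255,0,0))
        poly([(-20,160,0),(-20,160,42),(20,160,42),(20,160,0)],(0,0,255))
        o.append(big)
    cv2.imwrite("pics/"+out,np.vstack(o))
draw("seal",(508,-222,-.1),16,6,"ov_seal.png",4)
draw("fill",(526.6,232.5,-.275),14,3,"ov_fill.png",6)
E
python3 ov.py
```

```text
(no output)
```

View pics/ov_seal.png

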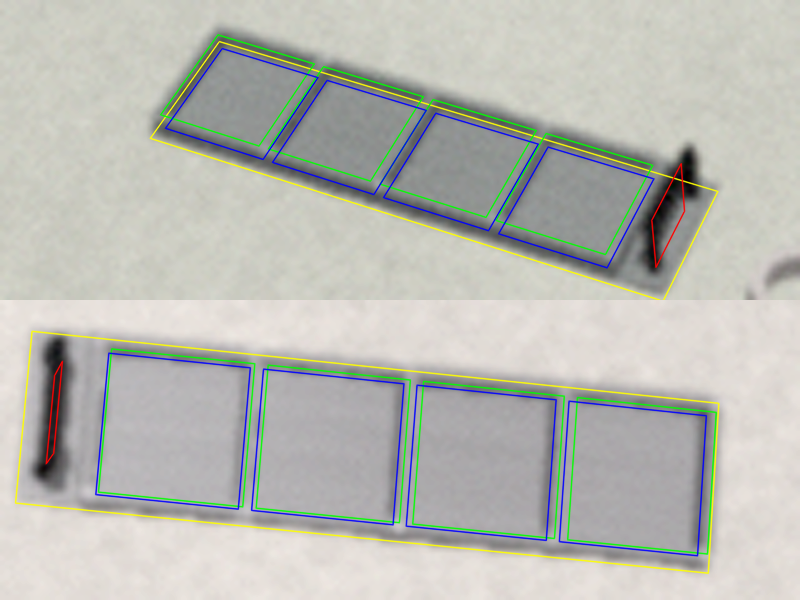

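View pics/ov_fill.png

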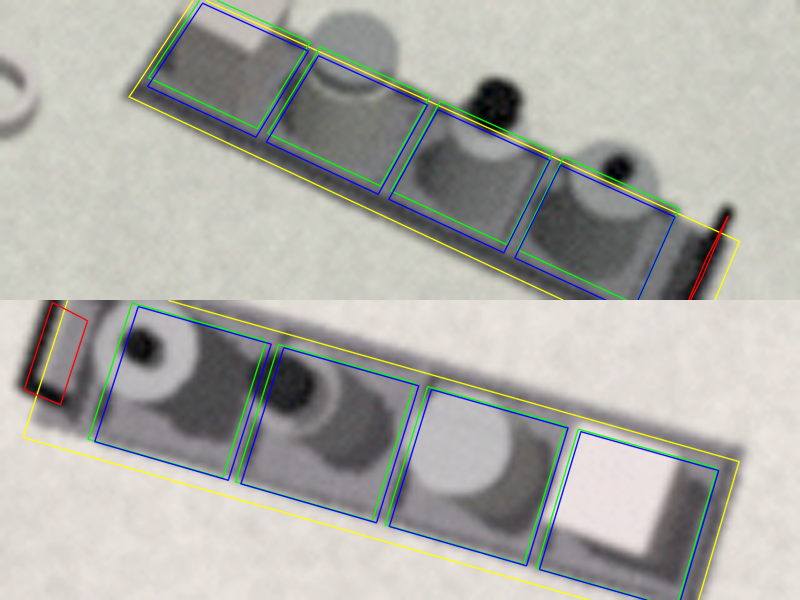

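The seal overlay fits both views to about 2 mm, so the seal rack is at (508,-222,-0.10). The fill model sits slightly low in the top view. I'll measure the pots directly from their lids at known heights in both views.

```bash
python3 - <<'E'
from h import *
np.set_printoptions(precision=1,suppress=True)
T={"canister":((187,151),76),"bottle":((328,188),90),"jar":((503,246),76),"tub":((660,292),70)}
S={"canister":((570,298),76),"bottle":((446,236),88),"jar":((303,180),76),"tub":((184,134),70)}
it=imaging.get_image("top"); iz=imaging.get_image("scene")
th=-.276; ax=np.array([np.cos(th),np.sin(th)]); ay=np.array([-np.sin(th),np.cos(th)])
off=dict(canister=105,bottle=35,jar=-35,tub=-105)
for k in T:
    (u,v),z=T[k]; a=ray(it,(130+v/5-.4,60+u/5-.4),z)[:2]
    (u,v),z=S[k]; b=ray(iz,(180+v/5-.4,260+u/5-.4),z)[:2]
    m=(a+b)/2; print(k,a,b,"mean",m,"rack origin",m-off[k]*ay)
# tub lid angle in top
g=it["pixels"].astype(int); crop=g[165:210,170:215]
mask=(crop.min(2)>165).astype(np.uint8)*255; print(crop[23,20],mask.mean())
cs,_=cv2.findContours(mask,0,1); c=max([c for c in cs],key=cv2.contourArea); print(cv2.minAreaRect(c),cv2.contourArea(c))
E
```

```text
canister [563.3 327.8] [559.8 330.7] mean [561.6 329.3] rack origin [533.  228.2]
bottle [545.3 263.5] [547.2 266.2] mean [546.2 264.9] rack origin [536.7 231.2]
jar [523.3 193.7] [522.3 193.7] mean [522.8 193.7] rack origin [532.4 227.4]
tub [504.9 129.2] [504.4 130.4] mean [504.7 129.8] rack origin [533.3 230.8]
[157 150 150] 0.0Traceback (most recent call last):
  File "<stdin>", line 15, in <module>
ValueError: max() iterable argument is empty
```

```bash
cat >> h.py <<'E'
POT=dict(tub=(504.7,129.8),jar=(522.8,193.7),bottle=(546.0,264.5),canister=(561.6,329.3))
BAY=dict(tub=(518.5,-117.5),jar=(511.5,-187.2),bottle=(504.5,-256.8),canister=(497.5,-326.5))
def plan(x,y,z,ang):
    s=read_state(); M=R.from_quat(s["ee_rot"]).as_matrix()
    a=np.arctan2(M[1,1],M[0,1]); d=(ang-a+np.pi/2)%np.pi-np.pi/2
    np.set_printoptions(precision=2,suppress=True)
    print("t",s["clock"],"pos",np.array(s["position"]),"yang",a,"delta",M.T@(np.array([x,y,z])-s["position"]),"yaw",-d,"w",s["gripper_width"],"F",s["grasp_force"],np.array(s["contact_force"]))
E
python3 -c "
from h import *
plan(*POT['tub'],180,-.3)"
```

```text
t 1.8 pos [ 187.57 -596.17  227.92] yang 1.8756042233210364 delta [-520.38  597.33   47.92] yaw -0.9659884302687569 w 85.25208740554488 F 0.0 [-1.19  0.15 -0.34]
```

Emit:
{"fn": "apply_moves", "kwargs": {
  "rows": [
    {"hand":1,"delta_pos":[-10,12,1],"yaw":-0.03},
    {"hand":1,"delta_pos":[-30,35,3],"yaw":-0.08},
    {"hand":1,"delta_pos":[-57,65,5],"yaw":-0.15},
    {"hand":1,"delta_pos":[-83,95,8],"yaw":-0.22},
    {"hand":1,"delta_pos":[-109,125,10],"yaw":-0.29},
    {"hand":1,"delta_pos":[-135,155,12],"yaw":-0.36},
    {"hand":1,"delta_pos":[-161,185,15],"yaw":-0.43},
    {"hand":1,"delta_pos":[-187,215,17],"yaw":-0.5},
    {"hand":1,"delta_pos":[-213,245,20],"yaw":-0.57},
    {"hand":1,"delta_pos":[-239,275,22],"yaw":-0.64},
    {"hand":1,"delta_pos":[-265,305,24],"yaw":-0.71},
    {"hand":1,"delta_pos":[-291,335,27],"yaw":-0.78}
  ]
}}

```text
clock: 2.8
position: [365.1, -187.5, 201.5]
ee_rot: [-0.518, 0.856, -0.001, 0.001]
contact_force: [1.8, 0.7, 0.7]
gripper_width: 85.5
grasp_force: 0.0
```

```bash
python3 -c "
from h import *
plan(*POT['tub'],150,-.3)"
```

```text
t 2.8 pos [ 365.15 -187.52  201.46] yang 2.659090945862784 delta [-345.82   23.7    51.6 ] yaw -0.18250170772700924 w 85.52327746836644 F 0.0 [1.79 0.68 0.75]
```

Emit:
{"fn": "apply_moves", "kwargs": {
  "rows": [
    {"hand":1,"delta_pos":[-38,3,5],"yaw":-0.02},
    {"hand":1,"delta_pos":[-76,5,10],"yaw":-0.04},
    {"hand":1,"delta_pos":[-114,8,15],"yaw":-0.06},
    {"hand":1,"delta_pos":[-152,10,20],"yaw":-0.08},
    {"hand":1,"delta_pos":[-190,13,25],"yaw":-0.1},
    {"hand":1,"delta_pos":[-228,15,30],"yaw":-0.12},
    {"hand":1,"delta_pos":[-262,18,35],"yaw":-0.14},
    {"hand":1,"delta_pos":[-296,20,40],"yaw":-0.16},
    {"hand":1,"delta_pos":[-325,22,46],"yaw":-0.18},
    {"hand":1,"delta_pos":[-340,23,50],"yaw":-0.18},
    {"hand":1,"delta_pos":[-346,24,52],"yaw":-0.18},
    {"hand":1,"delta_pos":[-346,24,52],"yaw":-0.18}
  ]
}}

```text
clock: 3.8
position: [504.8, 128.4, 148.2]
ee_rot: [-0.591, 0.806, 0.0, -0.001]
contact_force: [-0.8, -0.3, 0.1]
gripper_width: 85.4
grasp_force: 0.0
```

```bash
python3 - <<'E'
from h import *
plan(*POT['tub'],50,-.3)
it=imaging.get_image("scene")
cv2.imwrite("pics/abovetub.png",cv2.resize(cv2.cvtColor(it["pixels"],cv2.COLOR_RGB2BGR)[120:290,220:420],None,fx=3,fy=3))
E
```

```text
t 3.8 pos [504.84 128.36 148.21] yang 2.8363453412603703 delta [-1.44  0.46 98.21] yaw -0.005247312329422993 w 85.38534613453764 F 0.0 [-0.79 -0.26  0.09]
```

View pics/abovetub.png

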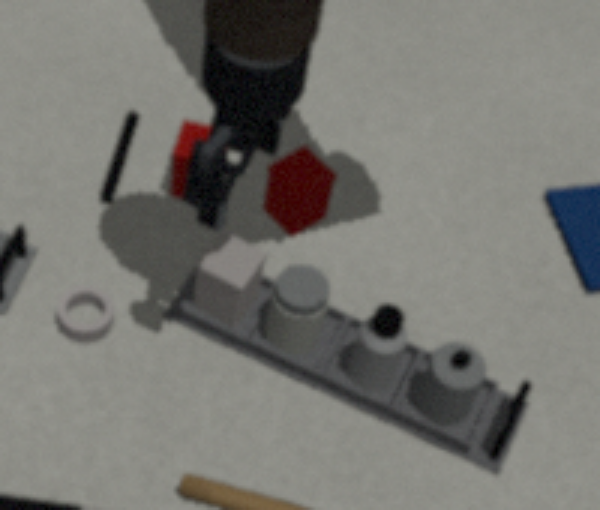

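The gripper is open above the tub and the pots are undisturbed. I'll go down and close.

Emit:
{"fn": "apply_moves", "kwargs": {
  "rows": [
    {"hand":1,"delta_pos":[0,0,20],"yaw":0},
    {"hand":1,"delta_pos":[-1,0,45],"yaw":0},
    {"hand":1,"delta_pos":[-1,0,70],"yaw":0},
    {"hand":1,"delta_pos":[-1,0,88],"yaw":0},
    {"hand":1,"delta_pos":[-1,0,96],"yaw":0},
    {"hand":1,"delta_pos":[-1,0,97],"yaw":0},
    {"hand":-1,"delta_pos":[-1,0,97],"yaw":0},
    {"hand":-1,"delta_pos":[-1,0,97],"yaw":0},
    {"hand":-1,"delta_pos":[-1,0,97],"yaw":0},
    {"hand":-1,"delta_pos":[-1,0,97],"yaw":0},
    {"hand":-1,"delta_pos":[-1,0,97],"yaw":0},
    {"hand":-1,"delta_pos":[-1,0,97],"yaw":0}
  ]
}}

```text
clock: 4.85
position: [506.1, 129.2, 53.8]
ee_rot: [-0.591, 0.806, -0.0, 0.001]
contact_force: [-1.4, -0.4, 6.0]
gripper_width: 44.5
grasp_force: 60.5
```

Emit:
{"fn": "apply_moves", "kwargs": {
  "rows": [
    {"hand":-1,"delta_pos":[0,0,0],"yaw":0},
    {"hand":-1,"delta_pos":[0,0,0],"yaw":0},
    {"hand":-1,"delta_pos":[0,0,0],"yaw":0},
    {"hand":-1,"delta_pos":[0,0,0],"yaw":0}
  ]
}}

```text
clock: 5.18
position: [506.1, 129.2, 53.8]
ee_rot: [-0.591, 0.806, -0.0, 0.001]
contact_force: [-2.0, 0.0, 5.7]
gripper_width: 44.4
grasp_force: 60.5
```

Emit:
{"fn": "apply_moves", "kwargs": {
  "rows": [
    {"hand":-1,"delta_pos":[0,0,-5],"yaw":0},
    {"hand":-1,"delta_pos":[0,0,-15],"yaw":0},
    {"hand":-1,"delta_pos":[0,0,-30],"yaw":0},
    {"hand":-1,"delta_pos":[0,0,-50],"yaw":0},
    {"hand":-1,"delta_pos":[0,0,-70],"yaw":0},
    {"hand":-1,"delta_pos":[0,0,-88],"yaw":0},
    {"hand":-1,"delta_pos":[0,0,-97],"yaw":0},
    {"hand":-1,"delta_pos":[0,0,-100],"yaw":0}
  ]
}}

```text
clock: 5.85
position: [506.2, 129.3, 154.3]
ee_rot: [-0.591, 0.807, -0.0, 0.002]
contact_force: [-0.7, 0.2, -0.8]
gripper_width: 44.3
grasp_force: 61.2
```

```bash
python3 -c "
from h import *
plan(*BAY['tub'],150,-.1)"
```

```text
t 5.85 pos [506.24 129.33 154.34] yang 2.835772143374324 delta [231.7  -85.99   3.83] yaw -0.2058205102154691 w 44.27570348154053 F 61.15812547970563 [-0.72  0.16 -0.81]
```

Emit:
{"fn": "apply_moves", "kwargs": {
  "rows": [
    {"hand":-1,"delta_pos":[8,-3,0],"yaw":-0.01},
    {"hand":-1,"delta_pos":[25,-9,0],"yaw":-0.03},
    {"hand":-1,"delta_pos":[50,-18,0],"yaw":-0.05},
    {"hand":-1,"delta_pos":[78,-29,0],"yaw":-0.07},
    {"hand":-1,"delta_pos":[108,-40,0],"yaw":-0.1},
    {"hand":-1,"delta_pos":[138,-51,0],"yaw":-0.13},
    {"hand":-1,"delta_pos":[168,-62,0],"yaw":-0.16},
    {"hand":-1,"delta_pos":[195,-72,0],"yaw":-0.18},
    {"hand":-1,"delta_pos":[215,-80,0],"yaw":-0.2},
    {"hand":-1,"delta_pos":[227,-84,0],"yaw":-0.206},
    {"hand":-1,"delta_pos":[232,-86,0],"yaw":-0.206},
    {"hand":-1,"delta_pos":[232,-86,0],"yaw":-0.206}
  ]
}}

```text
clock: 6.85
position: [516.8, -119.2, 151.1]
ee_rot: [-0.67, 0.742, 0.001, -0.001]
contact_force: [0.8, -0.1, -1.0]
gripper_width: 44.2
grasp_force: 61.2
```

```bash
python3 - <<'E'
from h import *
plan(*BAY['tub'],52,-.1)
o=[]
for n,(r,c) in dict(scene=(110,130),top=(120,230)).items():
    it=imaging.get_image(n)
    o.append(cv2.resize(cv2.cvtColor(it["pixels"],cv2.COLOR_RGB2BGR)[r:r+120,c:c+130],None,fx=3,fy=3))
cv2.imwrite("pics/abovebay.png",np.hstack(o))
E
```

```text
t 6.85 pos [ 516.84 -119.19  151.07] yang 3.039321709439336 delta [-1.85 -1.66 99.07] yaw -0.0022709441504571437 w 44.20869250210605 F 61.15953525993973 [ 0.81 -0.11 -1.  ]
```

View pics/abovebay.png

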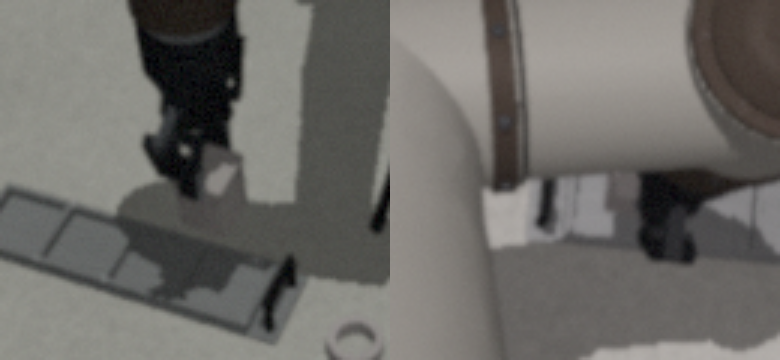

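The tub looks off-centre in the grip, displaced towards the handle side (scene crop, tub at (215,190), finger at (185,180)). I'll measure it before placing.

```bash
python3 - <<'E'
from h import *
it=imaging.get_image("top"); iz=imaging.get_image("scene")
for n,im in(("top",it),("scene",iz)):
    for q in nets.find_in(n,"tub")[:3]: print(n,q["score"],np.array(q["location"]),ray(im,q["location"],140)[:2])
# predicted tub box edges (44 square, under at 104) centred on TCP
p=np.array([516.8,-119.2]); th=-.1; ax=np.array([np.cos(th),np.sin(th)]); ay=np.array([-np.sin(th),np.cos(th)])
o=[]
for n,im,(r,c) in(("scene",iz,(140,170)),("top",it,(160,270))):
    b=cv2.resize(cv2.cvtColor(im["pixels"],cv2.COLOR_RGB2BGR)[r:r+60,c:c+65],None,fx=6,fy=6,interpolation=cv2.INTER_CUBIC)
    for z in(104,168):
        P=[[*(p+sx*23*ax+sy*23*ay),z] for sx,sy in((-1,-1),(1,-1),(1,1),(-1,1))]
        cv2.polylines(b,[((proj(im,P)-[c,r]+.5)*6).astype(np.int32)],True,(0,255,0) if z>150 else (255,0,0),1)
    o.append(cv2.convertScaleAbs(b,alpha=1.4))
cv2.imwrite("pics/held.png",np.hstack(o))
E
```

```text
top 0.85 [246.4 171.7] [385.78761486 156.25055336]
top 0.64 [183.9 304.6] [505.16429615 -96.26649921]
scene 0.84 [182.  316.6] [471.80967715 168.65939448]
scene 0.69 [176.6 203.5] [ 525.55503657 -104.34291306]
scene 0.67 [170.  285.7] [452.51314644  87.26907998]
```

View pics/held.png

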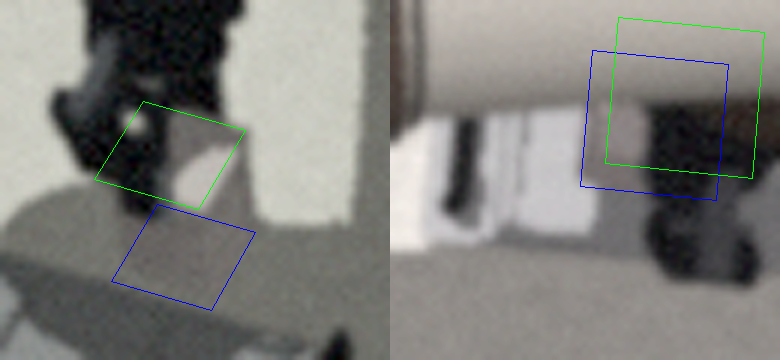

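The predicted tub outline matches the scene view well. The tub is centred to about 3 mm and the apparent shift was occlusion by the finger. Lowering now.

Emit:
{"fn": "apply_moves", "kwargs": {
  "rows": [
    {"hand":-1,"delta_pos":[-1,-1,10],"yaw":0},
    {"hand":-1,"delta_pos":[-2,-2,28],"yaw":0},
    {"hand":-1,"delta_pos":[-2,-2,48],"yaw":0},
    {"hand":-1,"delta_pos":[-2,-2,66],"yaw":0},
    {"hand":-1,"delta_pos":[-2,-2,80],"yaw":0},
    {"hand":-1,"delta_pos":[-2,-2,88],"yaw":0},
    {"hand":-1,"delta_pos":[-2,-2,93],"yaw":0},
    {"hand":-1,"delta_pos":[-2,-2,96],"yaw":0},
    {"hand":-1,"delta_pos":[-2,-2,97],"yaw":0},
    {"hand":-1,"delta_pos":[-2,-2,97],"yaw":0}
  ]
}}

```text
clock: 7.98
position: [520.1, -116.4, 55.3]
ee_rot: [-0.671, 0.742, -0.0, 0.0]
contact_force: [0.2, -0.6, -1.0]
gripper_width: 44.5
grasp_force: 61.1
```

Emit:
{"fn": "apply_moves", "kwargs": {
  "rows": [
    {"hand":-1,"delta_pos":[0,0,1],"yaw":0},
    {"hand":-1,"delta_pos":[0,0,1],"yaw":0},
    {"hand":-1,"delta_pos":[0,0,1],"yaw":0}
  ]
}}

```text
clock: 8.23
position: [519.9, -116.5, 54.4]
ee_rot: [-0.671, 0.742, -0.0, 0.0]
contact_force: [0.5, 0.1, -0.8]
gripper_width: 43.9
grasp_force: 61.1
```

Emit:
{"fn": "apply_moves", "kwargs": {
  "rows": [
    {"hand":-1,"delta_pos":[0,0,1],"yaw":0},
    {"hand":-1,"delta_pos":[0,0,2],"yaw":0},
    {"hand":-1,"delta_pos":[0,0,2],"yaw":0},
    {"hand":-1,"delta_pos":[0,0,2],"yaw":0}
  ]
}}

```text
clock: 8.57
position: [519.8, -116.5, 52.0]
ee_rot: [-0.671, 0.742, -0.0, 0.0]
contact_force: [-0.3, -0.8, 0.1]
gripper_width: 44.4
grasp_force: 61.2
```

Emit:
{"fn": "apply_moves", "kwargs": {
  "rows": [
    {"hand":-1,"delta_pos":[0,0,1],"yaw":0},
    {"hand":-1,"delta_pos":[0,0,1],"yaw":0},
    {"hand":-1,"delta_pos":[0,0,1],"yaw":0}
  ]
}}

```text
clock: 8.82
position: [519.8, -116.6, 51.8]
ee_rot: [-0.671, 0.741, -0.0, -0.0]
contact_force: [-1.8, 0.2, 4.7]
gripper_width: 44.1
grasp_force: 61.8
```

Emit:
{"fn": "apply_moves", "kwargs": {
  "rows": [
    {"hand":-0.3,"delta_pos":[0,0,0],"yaw":0},
    {"hand":0.4,"delta_pos":[0,0,0],"yaw":0},
    {"hand":1,"delta_pos":[0,0,0],"yaw":0},
    {"hand":1,"delta_pos":[0,0,0],"yaw":0},
    {"hand":1,"delta_pos":[0,0,0],"yaw":0},
    {"hand":1,"delta_pos":[0,0,0],"yaw":0},
    {"hand":1,"delta_pos":[0,0,-15],"yaw":0},
    {"hand":1,"delta_pos":[0,0,-40],"yaw":0},
    {"hand":1,"delta_pos":[0,0,-70],"yaw":0},
    {"hand":1,"delta_pos":[0,0,-95],"yaw":0},
    {"hand":1,"delta_pos":[0,0,-108],"yaw":0},
    {"hand":1,"delta_pos":[0,0,-110],"yaw":0}
  ]
}}

```text
clock: 9.82
position: [521.5, -116.6, 164.2]
ee_rot: [-0.671, 0.741, -0.002, 0.002]
contact_force: [1.3, 0.4, 0.8]
gripper_width: 85.1
grasp_force: 0.0
```

```bash
python3 -c "
from h import *
plan(*POT['jar'],150,-.276)"
```

```text
t 9.8167 pos [ 521.52 -116.57  164.16] yang 3.0421336133642427 delta [-308.86   29.63   14.11] yaw 0.1765409597744494 w 85.13955802417422 F 0.0 [1.27 0.43 0.84]
```

Emit:
{"fn": "apply_moves", "kwargs": {
  "rows": [
    {"hand":1,"delta_pos":[-12,1,0],"yaw":0.01},
    {"hand":1,"delta_pos":[-40,4,1],"yaw":0.02},
    {"hand":1,"delta_pos":[-75,7,3],"yaw":0.04},
    {"hand":1,"delta_pos":[-112,11,5],"yaw":0.06},
    {"hand":1,"delta_pos":[-150,14,7],"yaw":0.08},
    {"hand":1,"delta_pos":[-188,18,9],"yaw":0.1},
    {"hand":1,"delta_pos":[-225,22,11],"yaw":0.12},
    {"hand":1,"delta_pos":[-260,25,13],"yaw":0.14},
    {"hand":1,"delta_pos":[-288,28,14],"yaw":0.16},
    {"hand":1,"delta_pos":[-304,29,14],"yaw":0.176},
    {"hand":1,"delta_pos":[-309,30,14],"yaw":0.176},
    {"hand":1,"delta_pos":[-309,30,14],"yaw":0.176}
  ]
}}

```text
clock: 10.82
position: [519.9, 194.8, 145.5]
ee_rot: [-0.604, 0.797, 0.0, -0.001]
contact_force: [0.3, -1.4, -0.5]
gripper_width: 85.6
grasp_force: 0.0
```

```bash
python3 - <<'E'
from h import *
plan(*POT['jar'],54,-.276)
for n in("top","scene"):
    im=imaging.get_image(n)
    for q in("tub","jar"):
        print(n,q,[(round(d["score"],2),ray(im,d["location"],5)[:2]) for d in nets.pinpoint(n,q)[:4]])
    c=proj(im,[[518,-117,30]])[0].astype(int); a=cv2.cvtColor(im["pixels"],cv2.COLOR_RGB2BGR)
    b=cv2.resize(a[c[1]-40:c[1]+40,c[0]-40:c[0]+40],None,fx=5,fy=5); cv2.imwrite(f"pics/_{n}.png",b)
cv2.imwrite("pics/tubplaced.png",np.hstack([cv2.imread(f"pics/_{n}.png") for n in("top","scene")]))
E
```

```text
t 10.8167 pos [519.93 194.78 145.51] yang 2.8676967486320093 delta [ 0.11 -3.2  91.51] yaw 0.002104095042215981 w 85.5929716267818 F 0.0 [ 0.26 -1.35 -0.51]
top tub [(0.75, array([370.19,  73.89])), (0.74, array([391.57, 174.62])), (0.18, array([524.27, 196.79]))]
top jar [(0.57, array([525.4 , 191.67]))]
scene tub [(0.78, array([359.09,  82.04])), (0.76, array([ 510.32, -117.53])), (0.65, array([382.93, 174.54])), (0.24, array([539.21, 224.12]))]
scene jar [(0.59, array([518.84, 195.62]))]
```

View pics/tubplaced.png

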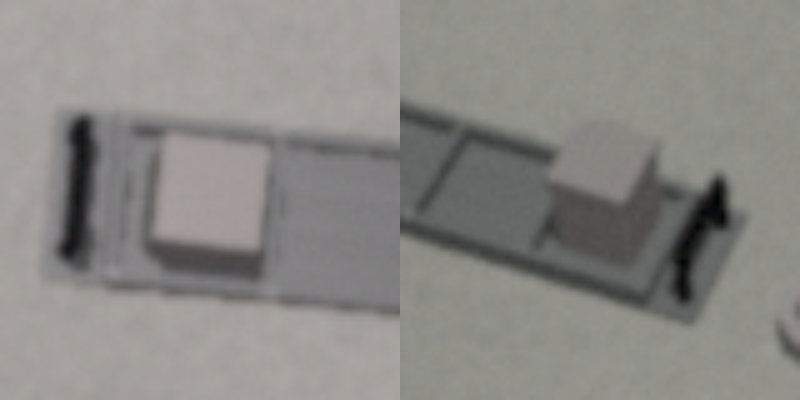

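The tub stands square inside the handle bay in both views. Next, the jar.

Emit:
{"fn": "apply_moves", "kwargs": {
  "rows": [
    {"hand":1,"delta_pos":[0,-1,20],"yaw":0},
    {"hand":1,"delta_pos":[0,-2,45],"yaw":0},
    {"hand":1,"delta_pos":[0,-2,70],"yaw":0},
    {"hand":1,"delta_pos":[0,-2,86],"yaw":0},
    {"hand":1,"delta_pos":[0,-2,94],"yaw":0},
    {"hand":1,"delta_pos":[0,-2,95],"yaw":0},
    {"hand":-1,"delta_pos":[0,-2,95],"yaw":0},
    {"hand":-1,"delta_pos":[0,-2,95],"yaw":0},
    {"hand":-1,"delta_pos":[0,-2,95],"yaw":0},
    {"hand":-1,"delta_pos":[0,-2,95],"yaw":0},
    {"hand":-1,"delta_pos":[0,-2,95],"yaw":0},
    {"hand":-1,"delta_pos":[0,-2,95],"yaw":0}
  ]
}}

```text
clock: 12.12
position: [523.1, 193.9, 53.8]
ee_rot: [-0.603, 0.797, -0.0, 0.001]
contact_force: [-1.8, -0.1, 4.3]
gripper_width: 44.2
grasp_force: 60.3
```

Emit:
{"fn": "apply_moves", "kwargs": {
  "rows": [
    {"hand":-1,"delta_pos":[0,0,0],"yaw":0},
    {"hand":-1,"delta_pos":[0,0,0],"yaw":0},
    {"hand":-1,"delta_pos":[0,0,0],"yaw":0}
  ]
}}

```text
clock: 12.37
position: [523.1, 193.9, 53.8]
ee_rot: [-0.603, 0.797, -0.0, 0.001]
contact_force: [-2.7, -0.2, 4.8]
gripper_width: 44.3
grasp_force: 60.2
```

The opening of 44.3 mm doesn't match the jar's 48 mm diameter, so I'll look before lifting.

```bash
python3 - <<'E'
from h import *
o=[]
for n in("scene","top"):
    im=imaging.get_image(n)
    c=proj(im,[[523,194,45]])[0].astype(int); a=cv2.cvtColor(im["pixels"],cv2.COLOR_RGB2BGR)
    b=cv2.resize(a[c[1]-50:c[1]+50,c[0]-40:c[0]+40],None,fx=5,fy=5,interpolation=cv2.INTER_CUBIC); o.append(cv2.convertScaleAbs(b,alpha=1.5))
    for q in("jar","bottle","tub"): print(n,q,[(round(d["score"],2),ray(im,d["location"],6)[:2]) for d in nets.pinpoint(n,q)[:4]])
cv2.imwrite("pics/jargrip.png",np.hstack(o))
for i in range(3): print(read_state()["gripper_width"],read_state()["position"])
E
```

```text
scene jar [(0.85, array([522.88358918, 192.6770088 ]))]
scene bottle [(0.68, array([540.41291612, 268.40076793]))]
scene tub [(0.91, array([369.85990315,  83.26211956])), (0.82, array([ 508.5704682 , -120.04450247])), (0.62, array([381.66972258, 166.76159744]))]
top jar [(0.61, array([527.73542636, 196.90263534]))]
top bottle []
top tub [(0.91, array([ 516.17568325, -108.51096478])), (0.59, array([371.75377397,  73.18277103])), (0.58, array([382.81820492, 176.74660068]))]
44.23471694822411 [523.11363068 193.929666    53.75903291]
44.23471694822411 [523.11363068 193.929666    53.75903291]
44.23471694822411 [523.11363068 193.929666    53.75903291]
```

View pics/jargrip.png

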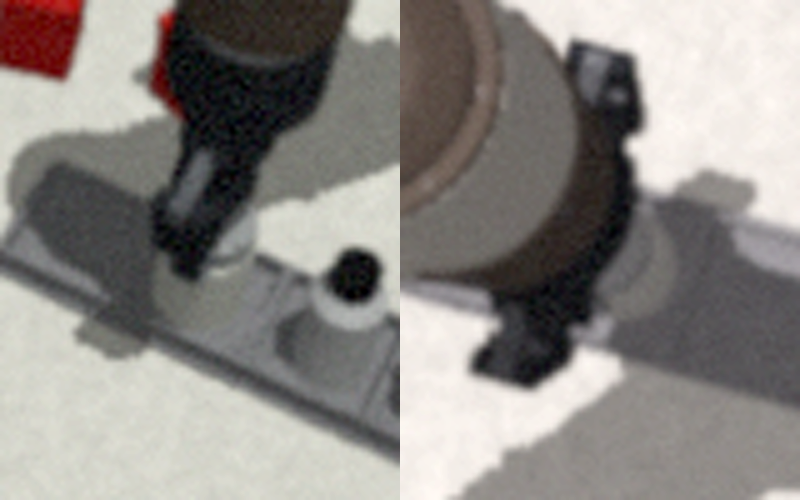

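```bash
python3 - <<'E'
from h import *
t=np.linspace(0,2*np.pi,73)
for n,ox in(("scene",0),("top",400)):
    im=imaging.get_image(n); c=proj(im,[[523,194,45]])[0].astype(int)
    for rad,z in((24,6),(24,62),(22.5,76)):
        q=(proj(im,np.c_[523.1+rad*np.cos(t),193.9+rad*np.sin(t),0*t+z])-[c[0]-40,c[1]-50]+.5)*5+[ox,0]
        print(n,z,"u",q[:,0].min().round(),q[:,0].max().round(),"v",q[:,1].min().round(),q[:,1].max().round())
E
```

```text
scene 6 u 150.0 242.0 v 263.0 339.0
scene 62 u 162.0 258.0 v 200.0 278.0
scene 76 u 169.0 259.0 v 186.0 259.0
top 6 u 571.0 678.0 v 215.0 322.0
top 62 u 543.0 657.0 v 195.0 308.0
top 76 u 539.0 647.0 v 193.0 301.0
```

The jar's outline agrees with being centred on the TCP (right edges at 258 and 678 as predicted). The grip is firm and only the reading is odd. I'll lift slowly and check.

Emit:
{"fn": "apply_moves", "kwargs": {
  "rows": [
    {"hand":-1,"delta_pos":[0,0,-3],"yaw":0},
    {"hand":-1,"delta_pos":[0,0,-8],"yaw":0},
    {"hand":-1,"delta_pos":[0,0,-15],"yaw":0},
    {"hand":-1,"delta_pos":[0,0,-25],"yaw":0},
    {"hand":-1,"delta_pos":[0,0,-35],"yaw":0},
    {"hand":-1,"delta_pos":[0,0,-40],"yaw":0},
    {"hand":-1,"delta_pos":[0,0,-40],"yaw":0}
  ]
}}

```text
clock: 13.45
position: [523.6, 194.0, 94.0]
ee_rot: [-0.603, 0.798, -0.0, 0.002]
contact_force: [-0.7, 0.2, -1.7]
gripper_width: 44.8
grasp_force: 61.3
```

```bash
python3 - <<'E'
from h import *
plan(*BAY['jar'],150,-.1)
im=imaging.get_image("scene")
c=proj(im,[[523,194,70]])[0].astype(int); a=cv2.cvtColor(im["pixels"],cv2.COLOR_RGB2BGR)
b=cv2.resize(a[c[1]-50:c[1]+50,c[0]-50:c[0]+50],None,fx=6,fy=6,interpolation=cv2.INTER_CUBIC)
t=np.linspace(0,2*np.pi,73)
for rad,z in((24,46),(24,102),(22.5,116)):
    q=(proj(im,np.c_[523.1+rad*np.cos(t),193.9+rad*np.sin(t),0*t+z])-[c[0]-50,c[1]-50]+.5)*6
    cv2.polylines(b,[q.astype(np.int32)],True,(0,255,0),1)
cv2.imwrite("pics/jarlift.png",cv2.convertScaleAbs(b,alpha=1.5))
E
```

```text
t 13.45 pos [523.59 194.04  93.96] yang 2.8658320188978412 delta [369.96 -92.32 -56.9 ] yaw -0.1757606346919518 w 44.769483102024104 F 61.260191202163696 [-0.73  0.18 -1.7 ]
```

View pics/jarlift.png

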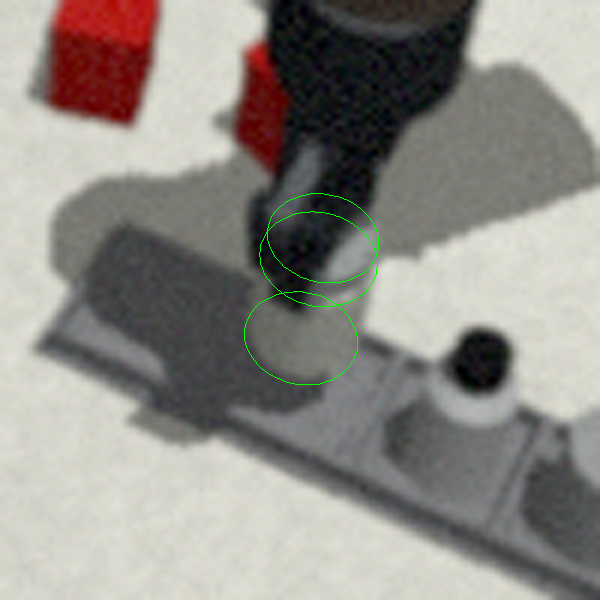

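The jar hangs upright and matches the predicted outline, with base ellipse at (300,338) and lid at (322,240). My 14 pictures are used, so I'll check by numbers from here.

Emit:
{"fn": "apply_moves", "kwargs": {
  "rows": [
    {"hand":-1,"delta_pos":[0,0,-10],"yaw":0},
    {"hand":-1,"delta_pos":[2,0,-27],"yaw":0},
    {"hand":-1,"delta_pos":[8,-2,-45],"yaw":0},
    {"hand":-1,"delta_pos":[20,-5,-57],"yaw":-0.01},
    {"hand":-1,"delta_pos":[40,-10,-63],"yaw":-0.02},
    {"hand":-1,"delta_pos":[68,-17,-65],"yaw":-0.03},
    {"hand":-1,"delta_pos":[98,-24,-65],"yaw":-0.05},
    {"hand":-1,"delta_pos":[128,-32,-65],"yaw":-0.06},
    {"hand":-1,"delta_pos":[158,-40,-65],"yaw":-0.08},
    {"hand":-1,"delta_pos":[188,-47,-65],"yaw":-0.09},
    {"hand":-1,"delta_pos":[218,-55,-65],"yaw":-0.1},
    {"hand":-1,"delta_pos":[248,-62,-65],"yaw":-0.12}
  ]
}}

```text
clock: 14.5
position: [514.2, -63.6, 157.2]
ee_rot: [-0.65, 0.76, 0.0, -0.0]
contact_force: [0.1, -0.6, -0.9]
gripper_width: 44.3
grasp_force: 61.4
```

```bash
python3 -c "
from h import *
plan(*BAY['jar'],150,-.1)"
```

```text
t 14.5 pos [514.21 -63.6  157.18] yang 2.986447177725119 delta [122.53 -16.42   7.19] yaw -0.05514547586467389 w 44.329187317371805 F 61.43083021044731 [ 0.15 -0.62 -0.94]
```

Emit:
{"fn": "apply_moves", "kwargs": {
  "rows": [
    {"hand":-1,"delta_pos":[28,-4,0],"yaw":-0.01},
    {"hand":-1,"delta_pos":[56,-8,0],"yaw":-0.03},
    {"hand":-1,"delta_pos":[82,-11,0],"yaw":-0.04},
    {"hand":-1,"delta_pos":[103,-14,0],"yaw":-0.05},
    {"hand":-1,"delta_pos":[115,-15,2],"yaw":-0.055},
    {"hand":-1,"delta_pos":[119,-16,8],"yaw":-0.055},
    {"hand":-1,"delta_pos":[120,-16,20],"yaw":-0.055},
    {"hand":-1,"delta_pos":[120,-16,38],"yaw":-0.055},
    {"hand":-1,"delta_pos":[120,-16,56],"yaw":-0.055},
    {"hand":-1,"delta_pos":[120,-16,72],"yaw":-0.055},
    {"hand":-1,"delta_pos":[120,-16,80],"yaw":-0.055},
    {"hand":-1,"delta_pos":[120,-16,80],"yaw":-0.055}
  ]
}}

```text
clock: 15.5
position: [510.2, -182.5, 74.8]
ee_rot: [-0.671, 0.742, 0.002, -0.002]
contact_force: [-0.4, -0.4, -2.6]
gripper_width: 44.1
grasp_force: 61.4
```

```bash
python3 -c "
from h import *
plan(*BAY['jar'],52,-.1)"
```

```text
t 15.5 pos [ 510.24 -182.49   74.79] yang 3.040702090999886 delta [ 4.56 -1.84 22.78] yaw -0.0008905625899071623 w 44.13663828848272 F 61.44319474697113 [-0.37 -0.37 -2.58]
```

Emit:
{"fn": "apply_moves", "kwargs": {
  "rows": [
    {"hand":-1,"delta_pos":[2,0,5],"yaw":0},
    {"hand":-1,"delta_pos":[4,-1,10],"yaw":0},
    {"hand":-1,"delta_pos":[4,-1,15],"yaw":0},
    {"hand":-1,"delta_pos":[4,-1,18],"yaw":0},
    {"hand":-1,"delta_pos":[4,-1,20],"yaw":0},
    {"hand":-1,"delta_pos":[4,-1,21],"yaw":0},
    {"hand":-1,"delta_pos":[4,-1,22],"yaw":0},
    {"hand":-1,"delta_pos":[4,-1,22],"yaw":0},
    {"hand":-1,"delta_pos":[4,-1,22],"yaw":0}
  ]
}}

```text
clock: 16.25
position: [512.5, -187.2, 55.1]
ee_rot: [-0.671, 0.742, -0.0, 0.0]
contact_force: [0.4, 0.2, -0.8]
gripper_width: 44.0
grasp_force: 61.5
```

Emit:
{"fn": "apply_moves", "kwargs": {
  "rows": [
    {"hand":-1,"delta_pos":[0,0,1],"yaw":0},
    {"hand":-1,"delta_pos":[0,0,2],"yaw":0},
    {"hand":-1,"delta_pos":[0,0,3],"yaw":0},
    {"hand":-1,"delta_pos":[0,0,3],"yaw":0},
    {"hand":-1,"delta_pos":[0,0,3],"yaw":0}
  ]
}}

```text
clock: 16.67
position: [512.4, -187.2, 51.9]
ee_rot: [-0.671, 0.742, -0.0, 0.0]
contact_force: [0.5, 0.0, -1.9]
gripper_width: 44.6
grasp_force: 61.5
```

Emit:
{"fn": "apply_moves", "kwargs": {
  "rows": [
    {"hand":-1,"delta_pos":[0,0,1],"yaw":0},
    {"hand":-1,"delta_pos":[0,0,1],"yaw":0},
    {"hand":-1,"delta_pos":[0,0,1],"yaw":0}
  ]
}}

```text
clock: 16.92
position: [512.4, -187.4, 51.8]
ee_rot: [-0.671, 0.742, -0.0, -0.0]
contact_force: [-2.9, 0.5, 5.8]
gripper_width: 44.1
grasp_force: 62.0
```

Contact came at the predicted height. Release, rise, then plan for the bottle.

Emit:
{"fn": "apply_moves", "kwargs": {
  "rows": [
    {"hand":-0.3,"delta_pos":[0,0,0],"yaw":0},
    {"hand":0.4,"delta_pos":[0,0,0],"yaw":0},
    {"hand":1,"delta_pos":[0,0,0],"yaw":0},
    {"hand":1,"delta_pos":[0,0,0],"yaw":0},
    {"hand":1,"delta_pos":[0,0,0],"yaw":0},
    {"hand":1,"delta_pos":[0,0,0],"yaw":0},
    {"hand":1,"delta_pos":[0,0,-15],"yaw":0},
    {"hand":1,"delta_pos":[0,0,-40],"yaw":0},
    {"hand":1,"delta_pos":[0,0,-70],"yaw":0},
    {"hand":1,"delta_pos":[0,0,-95],"yaw":0},
    {"hand":1,"delta_pos":[0,0,-108],"yaw":0},
    {"hand":1,"delta_pos":[0,0,-110],"yaw":0}
  ]
}}

```text
clock: 17.92
position: [514.3, -187.5, 164.2]
ee_rot: [-0.671, 0.742, -0.003, 0.002]
contact_force: [0.6, -0.2, -1.0]
gripper_width: 85.7
grasp_force: 0.0
```

```bash
python3 -c "
from h import *
plan(*POT['bottle'],155,-.276)"
```

```text
t 17.9167 pos [ 514.3  -187.54  164.23] yang 3.0411299482207026 delta [-452.94   13.86    8.94] yaw 0.17553729463090928 w 85.67922666635823 F 0.0 [ 0.58 -0.16 -0.95]
```

Emit:
{"fn": "apply_moves", "kwargs": {
  "rows": [
    {"hand":1,"delta_pos":[-20,1,0],"yaw":0.01},
    {"hand":1,"delta_pos":[-58,2,1],"yaw":0.02},
    {"hand":1,"delta_pos":[-98,3,2],"yaw":0.04},
    {"hand":1,"delta_pos":[-138,4,3],"yaw":0.05},
    {"hand":1,"delta_pos":[-178,5,3],"yaw":0.07},
    {"hand":1,"delta_pos":[-218,7,4],"yaw":0.08},
    {"hand":1,"delta_pos":[-258,8,5],"yaw":0.1},
    {"hand":1,"delta_pos":[-298,9,6],"yaw":0.12},
    {"hand":1,"delta_pos":[-338,10,7],"yaw":0.13},
    {"hand":1,"delta_pos":[-378,12,8],"yaw":0.15},
    {"hand":1,"delta_pos":[-412,13,8],"yaw":0.16},
    {"hand":1,"delta_pos":[-437,14,9],"yaw":0.175}
  ]
}}

```text
clock: 18.92
position: [541.9, 251.7, 150.3]
ee_rot: [-0.604, 0.797, 0.0, -0.001]
contact_force: [-0.1, -0.8, 1.0]
gripper_width: 85.0
grasp_force: 0.0
```

Emit:
{"fn": "apply_moves", "kwargs": {
  "rows": [
    {"hand":1,"delta_pos":[-10,0,0],"yaw":0},
    {"hand":1,"delta_pos":[-14,3,0],"yaw":0},
    {"hand":1,"delta_pos":[-14,3,0],"yaw":0},
    {"hand":1,"delta_pos":[-14,3,0],"yaw":0}
  ]
}}

```text
clock: 19.25
position: [542.9, 262.1, 151.2]
ee_rot: [-0.603, 0.798, 0.0, -0.001]
contact_force: [-0.1, -0.9, -0.7]
gripper_width: 85.4
grasp_force: 0.0
```

```bash
python3 - <<'E'
from h import *
plan(*POT['bottle'],54,-.276)
for n in("top","scene"):
    im=imaging.get_image(n)
    for q in("jar","tub","bottle","canister"):
        print(n,q,[(round(d["score"],2),ray(im,d["location"],5)[:2]) for d in nets.pinpoint(n,q)[:3]])
E
```

```text
t 19.25 pos [542.92 262.08 151.25] yang 2.8649029438470417 delta [-3.3  -2.41 97.24] yaw -0.0006897097427511767 w 85.43022679517249 F 0.0 [-0.08 -0.88 -0.71]
top jar [(0.92, array([ 515.35, -180.37]))]
top tub [(0.97, array([385.42, 177.18])), (0.67, array([368.23,  73.66])), (0.58, array([ 519.89, -108.68]))]
top bottle [(0.75, array([548.14, 270.56]))]
top canister [(0.61, array([564.55, 328.02]))]
scene jar [(0.56, array([ 515.19, -186.28]))]
scene tub [(0.89, array([386.33, 175.93])), (0.72, array([381.59,  85.41])), (0.47, array([ 514.99, -213.  ]))]
scene bottle [(0.84, array([535.31, 264.81]))]
scene canister [(0.81, array([552.62, 326.63]))]
```

Emit:
{"fn": "apply_moves", "kwargs": {
  "rows": [
    {"hand":1,"delta_pos":[-1,-1,18],"yaw":0},
    {"hand":1,"delta_pos":[-3,-1,42],"yaw":0},
    {"hand":1,"delta_pos":[-3,-1,68],"yaw":0},
    {"hand":1,"delta_pos":[-3,-1,86],"yaw":0},
    {"hand":1,"delta_pos":[-3,-1,95],"yaw":0},
    {"hand":1,"delta_pos":[-3,-1,97],"yaw":0},
    {"hand":-1,"delta_pos":[-3,-1,97],"yaw":0},
    {"hand":-1,"delta_pos":[-3,-1,97],"yaw":0},
    {"hand":-1,"delta_pos":[-3,-1,97],"yaw":0},
    {"hand":-1,"delta_pos":[-3,-1,97],"yaw":0},
    {"hand":-1,"delta_pos":[-3,-1,97],"yaw":0},
    {"hand":-1,"delta_pos":[-3,-1,97],"yaw":0}
  ]
}}

```text
clock: 20.75
position: [545.9, 266.5, 56.8]
ee_rot: [-0.603, 0.797, -0.0, 0.001]
contact_force: [-1.6, -0.2, 6.9]
gripper_width: 36.3
grasp_force: 59.4
```

Emit:
{"fn": "apply_moves", "kwargs": {
  "rows": [
    {"hand":-1,"delta_pos":[0,0,0],"yaw":0},
    {"hand":-1,"delta_pos":[0,0,0],"yaw":0},
    {"hand":-1,"delta_pos":[0,0,0],"yaw":0}
  ]
}}

```text
clock: 21.0
position: [545.9, 266.5, 56.9]
ee_rot: [-0.603, 0.797, -0.0, 0.001]
contact_force: [-1.3, 0.7, 6.0]
gripper_width: 36.4
grasp_force: 59.4
```

Emit:
{"fn": "apply_moves", "kwargs": {
  "rows": [
    {"hand":-1,"delta_pos":[0,0,-4],"yaw":0},
    {"hand":-1,"delta_pos":[0,0,-12],"yaw":0},
    {"hand":-1,"delta_pos":[0,0,-25],"yaw":0},
    {"hand":-1,"delta_pos":[0,0,-45],"yaw":0},
    {"hand":-1,"delta_pos":[0,0,-65],"yaw":0},
    {"hand":-1,"delta_pos":[0,0,-85],"yaw":0},
    {"hand":-1,"delta_pos":[0,0,-100],"yaw":0},
    {"hand":-1,"delta_pos":[0,0,-108],"yaw":0},
    {"hand":-1,"delta_pos":[0,0,-110],"yaw":0}
  ]
}}

```text
clock: 21.75
position: [545.8, 266.2, 166.9]
ee_rot: [-0.603, 0.798, 0.0, 0.002]
contact_force: [0.2, -0.4, -1.8]
gripper_width: 36.2
grasp_force: 60.2
```

```bash
python3 -c "
from h import *
plan(*BAY['bottle'],165,-.1)"
```

```text
t 21.75 pos [545.79 266.23 166.87] yang 2.865590365371254 delta [ 514.49 -102.8     0.65] yaw -0.17600228821853925 w 36.23450393290414 F 60.20626835525036 [ 0.25 -0.42 -1.75]
```

Emit:
{"fn": "apply_moves", "kwargs": {
  "rows": [
    {"hand":-1,"delta_pos":[10,-2,0],"yaw":0},
    {"hand":-1,"delta_pos":[30,-6,0],"yaw":-0.01},
    {"hand":-1,"delta_pos":[58,-12,0],"yaw":-0.02},
    {"hand":-1,"delta_pos":[90,-18,0],"yaw":-0.03},
    {"hand":-1,"delta_pos":[124,-25,0],"yaw":-0.04},
    {"hand":-1,"delta_pos":[158,-32,0],"yaw":-0.05},
    {"hand":-1,"delta_pos":[192,-38,0],"yaw":-0.07},
    {"hand":-1,"delta_pos":[226,-45,0],"yaw":-0.08},
    {"hand":-1,"delta_pos":[260,-52,0],"yaw":-0.09},
    {"hand":-1,"delta_pos":[294,-59,0],"yaw":-0.1},
    {"hand":-1,"delta_pos":[328,-66,0],"yaw":-0.11},
    {"hand":-1,"delta_pos":[362,-72,0],"yaw":-0.12}
  ]
}}

```text
clock: 22.75
position: [514.0, -104.2, 163.5]
ee_rot: [-0.65, 0.76, 0.001, -0.001]
contact_force: [0.9, 0.7, -1.1]
gripper_width: 36.5
grasp_force: 60.2
```

```bash
python3 -c "
from h import *
plan(*BAY['bottle'],165,-.1)"
```

```text
t 22.75 pos [ 513.97 -104.18  163.47] yang 2.98564559256094 delta [152.24 -14.35  -1.51] yaw -0.05594706102885283 w 36.51028224444994 F 60.192123614251614 [ 0.94  0.75 -1.07]
```

Emit:
{"fn": "apply_moves", "kwargs": {
  "rows": [
    {"hand":-1,"delta_pos":[32,-3,0],"yaw":-0.01},
    {"hand":-1,"delta_pos":[64,-6,0],"yaw":-0.03},
    {"hand":-1,"delta_pos":[94,-9,0],"yaw":-0.04},
    {"hand":-1,"delta_pos":[120,-12,0],"yaw":-0.05},
    {"hand":-1,"delta_pos":[140,-14,0],"yaw":-0.055},
    {"hand":-1,"delta_pos":[150,-15,0],"yaw":-0.055},
    {"hand":-1,"delta_pos":[153,-15,4],"yaw":-0.055},
    {"hand":-1,"delta_pos":[153,-15,16],"yaw":-0.055},
    {"hand":-1,"delta_pos":[153,-15,35],"yaw":-0.055},
    {"hand":-1,"delta_pos":[153,-15,58],"yaw":-0.055},
    {"hand":-1,"delta_pos":[153,-15,75],"yaw":-0.055},
    {"hand":-1,"delta_pos":[153,-15,83],"yaw":-0.055}
  ]
}}

```text
clock: 23.75
position: [504.5, -254.0, 78.6]
ee_rot: [-0.671, 0.742, 0.003, -0.002]
contact_force: [-0.5, 0.7, -1.3]
gripper_width: 36.0
grasp_force: 60.3
```

```bash
python3 -c "
from h import *
plan(*BAY['bottle'],55,-.1)"
```

```text
t 23.75 pos [ 504.49 -254.04   78.56] yang 3.0407911768814757 delta [ 2.78 -0.43 23.56] yaw -0.0008014767083173169 w 35.998683826671595 F 60.255766063928604 [-0.53  0.7  -1.27]
```

Emit:
{"fn": "apply_moves", "kwargs": {
  "rows": [
    {"hand":-1,"delta_pos":[0,0,5],"yaw":0},
    {"hand":-1,"delta_pos":[1,0,10],"yaw":0},
    {"hand":-1,"delta_pos":[1,0,15],"yaw":0},
    {"hand":-1,"delta_pos":[1,0,18],"yaw":0},
    {"hand":-1,"delta_pos":[1,0,20],"yaw":0},
    {"hand":-1,"delta_pos":[1,0,20],"yaw":0},
    {"hand":-1,"delta_pos":[1,0,20],"yaw":0}
  ]
}}

```text
clock: 24.33
position: [507.0, -256.6, 62.3]
ee_rot: [-0.671, 0.742, -0.0, 0.0]
contact_force: [0.1, 0.4, -2.4]
gripper_width: 36.5
grasp_force: 60.3
```

Emit:
{"fn": "apply_moves", "kwargs": {
  "rows": [
    {"hand":-1,"delta_pos":[0,1,2],"yaw":0},
    {"hand":-1,"delta_pos":[0,2,4],"yaw":0},
    {"hand":-1,"delta_pos":[0,2,5],"yaw":0},
    {"hand":-1,"delta_pos":[0,2,6],"yaw":0},
    {"hand":-1,"delta_pos":[0,2,7],"yaw":0},
    {"hand":-1,"delta_pos":[0,2,7],"yaw":0},
    {"hand":-1,"delta_pos":[0,2,7],"yaw":0}
  ]
}}

```text
clock: 24.92
position: [504.8, -256.4, 55.0]
ee_rot: [-0.671, 0.742, -0.0, -0.0]
contact_force: [-0.7, -0.3, 0.1]
gripper_width: 36.3
grasp_force: 60.4
```

Emit:
{"fn": "apply_moves", "kwargs": {
  "rows": [
    {"hand":-1,"delta_pos":[0,0,1],"yaw":0},
    {"hand":-1,"delta_pos":[0,0,1],"yaw":0},
    {"hand":-1,"delta_pos":[0,0,1],"yaw":0}
  ]
}}

```text
clock: 25.17
position: [504.8, -256.5, 54.9]
ee_rot: [-0.671, 0.742, -0.0, -0.0]
contact_force: [-1.6, 0.2, 6.3]
gripper_width: 36.1
grasp_force: 61.0
```

Seated. Release, rise, and go for the canister.

Emit:
{"fn": "apply_moves", "kwargs": {
  "rows": [
    {"hand":-0.3,"delta_pos":[0,0,0],"yaw":0},
    {"hand":0.4,"delta_pos":[0,0,0],"yaw":0},
    {"hand":1,"delta_pos":[0,0,0],"yaw":0},
    {"hand":1,"delta_pos":[0,0,0],"yaw":0},
    {"hand":1,"delta_pos":[0,0,0],"yaw":0},
    {"hand":1,"delta_pos":[0,0,0],"yaw":0},
    {"hand":1,"delta_pos":[0,0,-15],"yaw":0},
    {"hand":1,"delta_pos":[0,0,-40],"yaw":0},
    {"hand":1,"delta_pos":[0,0,-70],"yaw":0},
    {"hand":1,"delta_pos":[0,0,-95],"yaw":0},
    {"hand":1,"delta_pos":[0,0,-108],"yaw":0},
    {"hand":1,"delta_pos":[0,0,-110],"yaw":0}
  ]
}}

```text
clock: 26.17
position: [506.7, -256.9, 167.3]
ee_rot: [-0.671, 0.742, -0.003, 0.002]
contact_force: [0.0, -1.2, 0.7]
gripper_width: 85.5
grasp_force: 0.0
```

```bash
python3 -c "
from h import *
plan(*POT['canister'],155,-.276)"
```

```text
t 26.1667 pos [ 506.67 -256.91  167.34] yang 3.041151707286656 delta [-588.78    4.22   11.51] yaw 0.17555905369686275 w 85.52145114013042 F 0.0 [ 0.02 -1.19  0.66]
```

Emit:
{"fn": "apply_moves", "kwargs": {
  "rows": [
    {"hand":1,"delta_pos":[-20,0,0],"yaw":0.01},
    {"hand":1,"delta_pos":[-58,0,0],"yaw":0.02},
    {"hand":1,"delta_pos":[-98,1,1],"yaw":0.03},
    {"hand":1,"delta_pos":[-138,1,2],"yaw":0.05},
    {"hand":1,"delta_pos":[-178,1,2],"yaw":0.06},
    {"hand":1,"delta_pos":[-218,2,3],"yaw":0.07},
    {"hand":1,"delta_pos":[-258,2,4],"yaw":0.08},
    {"hand":1,"delta_pos":[-298,2,5],"yaw":0.1},
    {"hand":1,"delta_pos":[-338,2,5],"yaw":0.11},
    {"hand":1,"delta_pos":[-378,3,6],"yaw":0.12},
    {"hand":1,"delta_pos":[-418,3,7],"yaw":0.13},
    {"hand":1,"delta_pos":[-458,3,8],"yaw":0.14}
  ]
}}

```text
clock: 27.17
position: [547.1, 201.4, 154.5]
ee_rot: [-0.617, 0.787, 0.0, -0.001]
contact_force: [1.0, -0.4, -0.0]
gripper_width: 85.3
grasp_force: 0.0
```

```bash
python3 -c "
from h import *
plan(*POT['canister'],155,-.276)"
```

```text
t 27.1667 pos [547.08 201.4  154.49] yang 2.900233802974533 delta [-127.66   16.47   -0.67] yaw 0.03464114938473983 w 85.34437793995495 F 0.0 [ 0.97 -0.44 -0.02]
```

Emit:
{"fn": "apply_moves", "kwargs": {
  "rows": [
    {"hand":1,"delta_pos":[-35,5,0],"yaw":0.01},
    {"hand":1,"delta_pos":[-68,9,0],"yaw":0.02},
    {"hand":1,"delta_pos":[-97,13,0],"yaw":0.03},
    {"hand":1,"delta_pos":[-118,15,0],"yaw":0.035},
    {"hand":1,"delta_pos":[-127,16,0],"yaw":0.035},
    {"hand":1,"delta_pos":[-128,16,0],"yaw":0.035},
    {"hand":1,"delta_pos":[-128,16,0],"yaw":0.035},
    {"hand":1,"delta_pos":[-128,16,0],"yaw":0.035}
  ]
}}

```text
clock: 27.83
position: [562.7, 326.4, 155.4]
ee_rot: [-0.603, 0.798, -0.0, -0.001]
contact_force: [-1.1, -0.8, -0.1]
gripper_width: 85.4
grasp_force: 0.0
```

```bash
python3 -c "
from h import *
plan(*POT['canister'],54,-.276)"
```

```text
t 27.8333 pos [562.65 326.38 155.36] yang 2.864608120769728 delta [ -2.66   1.72 101.36] yaw -0.0009845328200652759 w 85.4326241127717 F 0.0 [-1.13 -0.78 -0.07]
```

Emit:
{"fn": "apply_moves", "kwargs": {
  "rows": [
    {"hand":1,"delta_pos":[-1,1,18],"yaw":0},
    {"hand":1,"delta_pos":[-2,1,44],"yaw":0},
    {"hand":1,"delta_pos":[-2,1,72],"yaw":0},
    {"hand":1,"delta_pos":[-2,1,90],"yaw":0},
    {"hand":1,"delta_pos":[-2,1,99],"yaw":0},
    {"hand":1,"delta_pos":[-2,1,101],"yaw":0},
    {"hand":-1,"delta_pos":[-2,1,101],"yaw":0},
    {"hand":-1,"delta_pos":[-2,1,101],"yaw":0},
    {"hand":-1,"delta_pos":[-2,1,101],"yaw":0},
    {"hand":-1,"delta_pos":[-2,1,101],"yaw":0},
    {"hand":-1,"delta_pos":[-2,1,101],"yaw":0},
    {"hand":-1,"delta_pos":[-2,1,101],"yaw":0}
  ]
}}

```text
clock: 28.83
position: [563.4, 330.7, 57.2]
ee_rot: [-0.603, 0.797, -0.0, 0.002]
contact_force: [-2.4, 0.6, 6.6]
gripper_width: 42.7
grasp_force: 60.1
```

Emit:
{"fn": "apply_moves", "kwargs": {
  "rows": [
    {"hand":-1,"delta_pos":[0,0,0],"yaw":0},
    {"hand":-1,"delta_pos":[0,0,0],"yaw":0},
    {"hand":-1,"delta_pos":[0,0,0],"yaw":0}
  ]
}}

```text
clock: 29.08
position: [563.4, 330.7, 57.2]
ee_rot: [-0.603, 0.797, -0.0, 0.002]
contact_force: [-2.5, 0.0, 6.7]
gripper_width: 42.7
grasp_force: 60.1
```

The opening of 42.7 mm is consistent with 46 mm less the same offset seen on the other round pots. Place height: TCP 55.2.

Emit:
{"fn": "apply_moves", "kwargs": {
  "rows": [
    {"hand":-1,"delta_pos":[0,0,-4],"yaw":0},
    {"hand":-1,"delta_pos":[0,0,-12],"yaw":0},
    {"hand":-1,"delta_pos":[0,0,-25],"yaw":0},
    {"hand":-1,"delta_pos":[0,0,-45],"yaw":0},
    {"hand":-1,"delta_pos":[0,0,-65],"yaw":0},
    {"hand":-1,"delta_pos":[0,0,-85],"yaw":0},
    {"hand":-1,"delta_pos":[0,0,-103],"yaw":0},
    {"hand":-1,"delta_pos":[0,0,-117],"yaw":0},
    {"hand":-1,"delta_pos":[0,0,-120],"yaw":0}
  ]
}}

```text
clock: 29.83
position: [563.6, 330.7, 178.3]
ee_rot: [-0.603, 0.798, 0.0, 0.003]
contact_force: [-0.9, -0.5, -2.6]
gripper_width: 42.3
grasp_force: 61.3
```

```bash
python3 -c "
from h import *
plan(*BAY['canister'],176,-.1)"
```

```text
t 29.8333 pos [563.63 330.69 178.26] yang 2.8658896193528425 delta [ 650.38 -115.26   -0.17] yaw -0.17570303423695055 w 42.25762521037019 F 61.30098581314087 [-0.86 -0.46 -2.56]
```

Emit:
{"fn": "apply_moves", "kwargs": {
  "rows": [
    {"hand":-1,"delta_pos":[10,-2,0],"yaw":0},
    {"hand":-1,"delta_pos":[30,-5,0],"yaw":-0.01},
    {"hand":-1,"delta_pos":[58,-10,0],"yaw":-0.02},
    {"hand":-1,"delta_pos":[90,-16,0],"yaw":-0.03},
    {"hand":-1,"delta_pos":[124,-22,0],"yaw":-0.04},
    {"hand":-1,"delta_pos":[158,-28,0],"yaw":-0.05},
    {"hand":-1,"delta_pos":[192,-34,0],"yaw":-0.06},
    {"hand":-1,"delta_pos":[226,-40,0],"yaw":-0.07},
    {"hand":-1,"delta_pos":[260,-46,0],"yaw":-0.08},
    {"hand":-1,"delta_pos":[294,-52,0],"yaw":-0.09},
    {"hand":-1,"delta_pos":[328,-58,0],"yaw":-0.1},
    {"hand":-1,"delta_pos":[362,-64,0],"yaw":-0.11}
  ]
}}

```text
clock: 30.83
position: [523.4, -38.0, 173.4]
ee_rot: [-0.646, 0.763, 0.001, -0.001]
contact_force: [0.9, -0.1, -3.0]
gripper_width: 42.4
grasp_force: 61.2
```

```bash
python3 -c "
from h import *
plan(*BAY['canister'],176,-.1)"
```

```text
t 30.8333 pos [523.36 -37.99 173.44] yang 2.9756468280232498 delta [288.82 -22.15  -2.42] yaw -0.06594582556654327 w 42.415151217475504 F 61.229896545410156 [ 0.86 -0.05 -3.  ]
```

Emit:
{"fn": "apply_moves", "kwargs": {
  "rows": [
    {"hand":-1,"delta_pos":[34,-3,0],"yaw":-0.01},
    {"hand":-1,"delta_pos":[68,-5,0],"yaw":-0.02},
    {"hand":-1,"delta_pos":[102,-8,0],"yaw":-0.03},
    {"hand":-1,"delta_pos":[136,-10,0],"yaw":-0.04},
    {"hand":-1,"delta_pos":[170,-13,0],"yaw":-0.05},
    {"hand":-1,"delta_pos":[204,-16,0],"yaw":-0.06},
    {"hand":-1,"delta_pos":[236,-18,0],"yaw":-0.066},
    {"hand":-1,"delta_pos":[262,-20,0],"yaw":-0.066},
    {"hand":-1,"delta_pos":[280,-21,0],"yaw":-0.066},
    {"hand":-1,"delta_pos":[288,-22,0],"yaw":-0.066},
    {"hand":-1,"delta_pos":[289,-22,0],"yaw":-0.066},
    {"hand":-1,"delta_pos":[289,-22,0],"yaw":-0.066}
  ]
}}

```text
clock: 31.83
position: [498.4, -324.2, 173.7]
ee_rot: [-0.67, 0.742, 0.001, -0.0]
contact_force: [-0.9, 0.4, -1.4]
gripper_width: 42.5
grasp_force: 61.2
```

```bash
python3 -c "
from h import *
plan(*BAY['canister'],55,-.1)"
```

```text
t 31.8333 pos [ 498.42 -324.25  173.73] yang 3.040486800021489 delta [  2.46   0.42 118.73] yaw -0.0011058535683039494 w 42.51632684824643 F 61.20167255401611 [-0.88  0.37 -1.44]
```

Emit:
{"fn": "apply_moves", "kwargs": {
  "rows": [
    {"hand":-1,"delta_pos":[0,0,10],"yaw":0},
    {"hand":-1,"delta_pos":[0,0,28],"yaw":0},
    {"hand":-1,"delta_pos":[0,1,50],"yaw":0},
    {"hand":-1,"delta_pos":[0,1,72],"yaw":0},
    {"hand":-1,"delta_pos":[0,1,90],"yaw":0},
    {"hand":-1,"delta_pos":[0,1,102],"yaw":0},
    {"hand":-1,"delta_pos":[0,1,109],"yaw":0},
    {"hand":-1,"delta_pos":[0,1,112],"yaw":0},
    {"hand":-1,"delta_pos":[0,1,112],"yaw":0},
    {"hand":-1,"delta_pos":[0,1,112],"yaw":0}
  ]
}}

```text
clock: 32.67
position: [499.1, -324.1, 63.5]
ee_rot: [-0.671, 0.741, -0.001, 0.0]
contact_force: [0.5, -0.6, -2.2]
gripper_width: 42.6
grasp_force: 61.3
```

Emit:
{"fn": "apply_moves", "kwargs": {
  "rows": [
    {"hand":-1,"delta_pos":[1,1,2],"yaw":0},
    {"hand":-1,"delta_pos":[2,1,4],"yaw":0},
    {"hand":-1,"delta_pos":[2,1,6],"yaw":0},
    {"hand":-1,"delta_pos":[2,1,7],"yaw":0},
    {"hand":-1,"delta_pos":[2,1,8],"yaw":0},
    {"hand":-1,"delta_pos":[2,1,8],"yaw":0},
    {"hand":-1,"delta_pos":[2,1,8],"yaw":0}
  ]
}}

```text
clock: 33.25
position: [497.2, -326.4, 55.3]
ee_rot: [-0.671, 0.742, -0.0, -0.0]
contact_force: [-1.7, -0.3, 1.1]
gripper_width: 42.4
grasp_force: 61.6
```

Emit:
{"fn": "apply_moves", "kwargs": {
  "rows": [
    {"hand":-1,"delta_pos":[0,0,1],"yaw":0},
    {"hand":-1,"delta_pos":[0,0,1],"yaw":0},
    {"hand":-1,"delta_pos":[0,0,1],"yaw":0}
  ]
}}

```text
clock: 33.5
position: [497.2, -326.6, 55.2]
ee_rot: [-0.671, 0.741, -0.0, -0.0]
contact_force: [-3.9, 1.0, 5.9]
gripper_width: 42.4
grasp_force: 62.3
```

Emit:
{"fn": "apply_moves", "kwargs": {
  "rows": [
    {"hand":-0.3,"delta_pos":[0,0,0],"yaw":0},
    {"hand":0.4,"delta_pos":[0,0,0],"yaw":0},
    {"hand":1,"delta_pos":[0,0,0],"yaw":0},
    {"hand":1,"delta_pos":[0,0,0],"yaw":0},
    {"hand":1,"delta_pos":[0,0,0],"yaw":0},
    {"hand":1,"delta_pos":[0,0,0],"yaw":0},
    {"hand":1,"delta_pos":[0,0,-15],"yaw":0},
    {"hand":1,"delta_pos":[0,0,-40],"yaw":0},
    {"hand":1,"delta_pos":[0,0,-70],"yaw":0},
    {"hand":1,"delta_pos":[0,0,-100],"yaw":0},
    {"hand":1,"delta_pos":[0,0,-125],"yaw":0},
    {"hand":1,"delta_pos":[0,0,-140],"yaw":0}
  ]
}}

```text
clock: 34.5
position: [498.5, -326.9, 197.5]
ee_rot: [-0.671, 0.741, -0.003, 0.001]
contact_force: [0.3, 0.1, -0.1]
gripper_width: 85.1
grasp_force: 0.0
```

Emit:
{"fn": "apply_moves", "kwargs": {
  "rows": [
    {"hand":1,"delta_pos":[-30,0,0],"yaw":0},
    {"hand":1,"delta_pos":[-70,0,0],"yaw":0},
    {"hand":1,"delta_pos":[-110,0,0],"yaw":0},
    {"hand":1,"delta_pos":[-150,0,0],"yaw":0},
    {"hand":1,"delta_pos":[-190,0,0],"yaw":0},
    {"hand":1,"delta_pos":[-230,0,0],"yaw":0},
    {"hand":1,"delta_pos":[-270,0,0],"yaw":0},
    {"hand":1,"delta_pos":[-310,0,0],"yaw":0},
    {"hand":1,"delta_pos":[-350,0,0],"yaw":0},
    {"hand":1,"delta_pos":[-390,0,0],"yaw":0},
    {"hand":1,"delta_pos":[-400,0,0],"yaw":0},
    {"hand":1,"delta_pos":[-400,0,0],"yaw":0}
  ]
}}

```text
clock: 35.5
position: [537.5, 74.6, 193.7]
ee_rot: [-0.673, 0.74, -0.0, 0.0]
contact_force: [-0.0, -0.3, -0.3]
gripper_width: 85.8
grasp_force: 0.0
```

```bash
python3 - <<'E'
from h import *
np.set_printoptions(precision=1,suppress=True)
th=-.1; M=np.array([[np.cos(th),np.sin(th)],[-np.sin(th),np.cos(th)]])
for n in("top","scene"):
    im=imaging.get_image(n)
    for q,h in(("tub",64),("jar",70),("bottle",84),("canister",78)):
        for f,z in((nets.pinpoint,4),(nets.find_in,4+h/2)):
            print(n,q,f.__name__,[(round(d["score"],2),M@(ray(im,d["location"],z)[:2]-[508,-222])) for d in f(n,q)[:3]])
    # black cap/knob centroids in seal area
    g=im["pixels"].max(2)
    for q,z in(("bottle",86),("canister",74)):
        u=proj(im,[[*BAY[q],z]])[0]; r0,c0=int(u[1])-9,int(u[0])-9
        w=g[r0:r0+19,c0:c0+19]<60; rr,cc=np.nonzero(w)
        if len(rr): print(n,q,"cap offset mm",ray(im,(rr.mean()+r0,cc.mean()+c0),z)[:2]-BAY[q],len(rr))
print(read_state()["clock"],read_state()["position"])
E
```

```text
top tub call [(0.94, array([  4.6, 106.1])), (0.63, array([-166.1,  381.7])), (0.58, array([-164.6,  283.8]))]
top tub call [(0.86, array([-167.3,  286.9])), (0.79, array([-166.2,  384.5])), (0.73, array([  4.2, 114.9]))]
top jar call [(0.77, array([ 3.7, 31.1]))]
top jar call []
top bottle call [(0.87, array([  2.2, -31.3]))]
top bottle call [(0.63, array([  2. , -29.9]))]
top canister call [(0.67, array([   1. , -108.4])), (0.22, array([-24.5, 419.8]))]
top canister call [(0.87, array([   0. , -100.7]))]
top bottle cap offset mm [0.  1.9] 108
top canister cap offset mm [ 0.1 -0.3] 29
scene tub call [(0.94, array([-173.6,  381.2])), (0.59, array([  6.6, 111.3])), (0.55, array([-172. ,  294.8]))]
scene tub call [(0.7, array([-166.3,  287.1])), (0.63, array([ -2.8, 108.7])), (0.6, array([-158. ,  381.4]))]
scene jar call [(0.78, array([-0.9, 39.1]))]
scene jar call [(0.74, array([-0.6, 33.1]))]
scene bottle call [(0.84, array([-22.4, -30.8]))]
scene bottle call [(0.65, array([  0. , -33.8]))]
scene canister call [(0.68, array([  -9.6, -112. ]))]
scene canister call [(0.88, array([   8.7, -103. ]))]
scene bottle cap offset mm [2.3 3.4] 64
scene canister cap offset mm [1.7 3.7] 25
36.4 [537.2  71.8 193.9]
```

All four pots stand upright near their bay centres, in the order tub, jar, bottle, canister from the handle. Handing in.

```bash
python3 -c "
from h import *
print(workorder.job_done())"
```

```text
the job is handed in; nothing more can be done
None
```

The job is handed in: tub, jar, bottle and canister stand in the sealing rack in that order from its handle, each upright within a few mm of its bay centre by the final camera measurements, after about 36 s of the 112 s allowed.

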